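# Sort gas syringes by plunger and load the analyser tray

## Task

Draw the sample tray right out from under the clear hood by its blue post, lay every syringe whose plunger is pulled out (it holds a gas sample) flat on the tray, and only then slide the loaded tray back under the hood until it is fully home. Lay every syringe whose plunger is pushed in (empty) flat in the blue wash tub, at any time. Do not shift any plunger, lay nothing on top of anything else, and leave the bottles and the beaker where they stand.

Things in the scene. Friction and masses are not known exactly. Their poses are not given: they have to be found in the camera images.
- hood_home (a point): Fixed bay: clear hood with white cheeks and back wall, a grey box behind. Point: on the bench, where the tray's centre is when home; y points out of the open mouth, z up. Inside 230 wide (x); back wall (stop) 92.5 behind the point, mouth 95 in front; clear cover 70 to 78 above the bench; cheeks 10 thick.
- tray_floor (a point): Loose aluminium tray, 210 (x) by 185 (y) outside, 20 high, walls and floor 5 thick, 0.25 to 0.5 kg; slides on the bench. Starts in the bay, up to 25 short of home. Point: centre of the floor's upper face, 5 above its underside; axes as the hood's. Fully home: back against the stop, point straight above hood_home. Holds three syringes side by side (58 apart), lying along y.
- tray_post (a point): Blue upright handle post of the tray, 24 by 24 mm, on a bracket outside the tray's front wall, 122.5 mm along +y from the tray's centre. Its top is 66 mm above the tray's underside; this point is on its axis, 40 mm above the tray's underside. It stays outside the hood when the tray is home.
- tub_floor (a point): Fixed low blue wash tub, open on top, 128 (x) by 210 (y) outside and 30 high, walls 4 thick; this point is the centre of the upper face of its floor, 4 mm above the bench. Room for three empty syringes side by side (58 apart), each lying along x.
- bottle_a: bystander: loose low white plastic jar, 72 across and 75 high; origin at the centre of its underside
- bottle_b: bystander: loose white plastic bottle with a red cap, 72 across and 150 high; origin at the centre of its underside
- beaker: bystander: loose glass beaker, 70 across and 90 high; origin at the centre of its underside
- s1_barrel (a point): Gas syringe, one of up to six alike (some absent), 0.1 kg, on the bench: pale barrel 30 in diameter, 75 long, square white collars 40 by 40, 7 thick, at both ends, so it lies flat on 4 sides, axis 20 up. Point: barrel centre; x along the axis to the nozzle, which ends 47.5 ahead; the orange plunger's thumb disc (28) ends 47.5 + joint value behind. 61 mm of bare barrel between collars to grip.
- s1_plunger (a joint): How far this syringe's plunger is pulled out, in m: about 0 = fully pushed in (empty), about 0.04 = pulled out (holds a sample); limit 0.045. Slides with some 12 N of friction, so it stays where it is.
- s2_barrel (a point): Gas syringe, one of up to six alike (some absent), 0.1 kg, on the bench: pale barrel 30 in diameter, 75 long, square white collars 40 by 40, 7 thick, at both ends, so it lies flat on 4 sides, axis 20 up. Point: barrel centre; x along the axis to the nozzle, which ends 47.5 ahead; the orange plunger's thumb disc (28) ends 47.5 + joint value behind. 61 mm of bare barrel between collars to grip.
- s2_plunger (a joint): How far this syringe's plunger is pulled out, in m: about 0 = fully pushed in (empty), about 0.04 = pulled out (holds a sample); limit 0.045. Slides with some 12 N of friction, so it stays where it is.
- s3_barrel (a point): Gas syringe, one of up to six alike (some absent), 0.1 kg, on the bench: pale barrel 30 in diameter, 75 long, square white collars 40 by 40, 7 thick, at both ends, so it lies flat on 4 sides, axis 20 up. Point: barrel centre; x along the axis to the nozzle, which ends 47.5 ahead; the orange plunger's thumb disc (28) ends 47.5 + joint value behind. 61 mm of bare barrel between collars to grip.
- s3_plunger (a joint): How far this syringe's plunger is pulled out, in m: about 0 = fully pushed in (empty), about 0.04 = pulled out (holds a sample); limit 0.045. Slides with some 12 N of friction, so it stays where it is.
- s4_barrel (a point): Gas syringe, one of up to six alike (some absent), 0.1 kg, on the bench: pale barrel 30 in diameter, 75 long, square white collars 40 by 40, 7 thick, at both ends, so it lies flat on 4 sides, axis 20 up. Point: barrel centre; x along the axis to the nozzle, which ends 47.5 ahead; the orange plunger's thumb disc (28) ends 47.5 + joint value behind. 61 mm of bare barrel between collars to grip.
- s4_plunger (a joint): How far this syringe's plunger is pulled out, in m: about 0 = fully pushed in (empty), about 0.04 = pulled out (holds a sample); limit 0.045. Slides with some 12 N of friction, so it stays where it is.
- s5_barrel (a point): Gas syringe, one of up to six alike (some absent), 0.1 kg, on the bench: pale barrel 30 in diameter, 75 long, square white collars 40 by 40, 7 thick, at both ends, so it lies flat on 4 sides, axis 20 up. Point: barrel centre; x along the axis to the nozzle, which ends 47.5 ahead; the orange plunger's thumb disc (28) ends 47.5 + joint value behind. 61 mm of bare barrel between collars to grip.
- s5_plunger (a joint): How far this syringe's plunger is pulled out, in m: about 0 = fully pushed in (empty), about 0.04 = pulled out (holds a sample); limit 0.045. Slides with some 12 N of friction, so it stays where it is.
- s6_barrel (a point): Gas syringe, one of up to six alike (some absent), 0.1 kg, on the bench: pale barrel 30 in diameter, 75 long, square white collars 40 by 40, 7 thick, at both ends, so it lies flat on 4 sides, axis 20 up. Point: barrel centre; x along the axis to the nozzle, which ends 47.5 ahead; the orange plunger's thumb disc (28) ends 47.5 + joint value behind. 61 mm of bare barrel between collars to grip.
- s6_plunger (a joint): How far this syringe's plunger is pulled out, in m: about 0 = fully pushed in (empty), about 0.04 = pulled out (holds a sample); limit 0.045. Slides with some 12 N of friction, so it stays where it is.
Things that resemble listed ones, but are neither listed nor needed, are in the scene too. Leave any green, red or yellow look-alike of the part that bears s2_barrel alone.

How it is judged:
By the outcome, as a careful person would: the job done as asked, in the order asked, and still so for the second after the job is handed in, with the robot touching nothing.
Of s1, s2, s3, s4, s5, s6 only 4 to 6 are there at a start; the rules pass over those that are not, and their reading is None.
At some moment in a run one of s1, s2, s3, s4, s5, s6 may be knocked a few centimetres aside while the robot is not near it.
Once in a run the grip may slacken for a moment while it holds something.
It also fails if it takes over 208 s, if anything falls off the work surface, if the arm or the gripper's body presses on something with over 40 N, if the wrist force passes 120 N, or if a joint passes its speed limit or range.

## Robot

A 7-joint arm with a two-finger parallel gripper is mounted at the origin on the work surface. World frame = base frame: x ahead of the robot, y to its left, z up, the work surface at z = 0. Lengths are in m, angles in degrees, forces in N, time in s.
With the tool pointing down it reaches from about 0.425 to 0.875 m from the base axis. Payload 4.7 kg.
Tool frame: the origin (TCP) lies at the very end of the fingers, on their centre line; the grasp point (between the pads) lies env.grip_point_offset behind it (env.grip_point_offset is the distance from the TCP to the grasp point, in m); z points along the fingers, y is the direction in which the jaws open and shut (so a half turn about z gives the same grasp; the last joint's range is limited). The gripper opens to 87 mm and grips with 3 to 60 N. Pads are 19 mm wide; open, the fingers measure 117 mm over their backs; the gripper's body (75 mm by 190 mm) begins 51 mm behind the grasp point.
Start: joints at [-73.104, 18.392, -4.016, 83.108, 1.295, 78.541, -3.26], TCP at [0.18, 0.625, 0.223] pointing down, gripper open.
Joint ranges: [-163.93, 163.93], [-17.29, 119.83], [-79.2, 71.16], [3.27, 140.29], [-89.18, 269.18], [5.43, 117.66], [-154.24, 154.24]. Speed limits (degrees/s): [147.25, 147.25, 180, 180, 180, 180, 180].

## Interface

Orientations are given as [roll, pitch, yaw] about the fixed x, y, z axes, in that order (R = Rz(yaw) Ry(pitch) Rx(roll)).
In Python, from cell import env gives the robot as it stands.
- The arm moves only by the tool send_rows, never from a script. Its argument "plan" is a list of rows, each a list of 7 numbers: the finger opening in mm, from 0 to 87, then the shift along the tool's x, y, z in mm, then the turn, a rotation vector about the tool's x, y, z in rad. A call has 1 to 12 rows; each row shifts and turns the commanded pose from where the row before left it, along the tool's axes as they then stand; what a row does not reach is not made up. A row lasts 1/10 s, in which the tool goes at most 50 mm and 8.59 degrees, less where a joint would pass 70% of its speed; a pose out of reach is approached as far as the arm can. A call is refused whole if a number of a shift passes 50 or a number of a turn 0.15, either way. A call with a gripper value outside its range is refused whole. The fingers move at their own pace and stop on an object; "grip_force" is the grip in N (left out, the last holds). Time passes only in rows, so rows that do not move let the fingers close. It gives the time, the measured TCP pose, the force and the opening at its end, in the units of the state.
- env.get_obs(): the state, without advancing time (a new reading comes with each control period).
- env.read_camera(name): name is "scene" or "top" or "wrist"; returns the picture (480x640x3 uint8, red, green, blue); there is no depth.
- env.get_calibration(name): a dict with "fx", "fy", "cx", "cy" (pixels), "extrinsics" (4x4, takes a point from camera to world coordinates). Camera axes: x right, y down, z forward; pixel columns grow to the right and rows downward; lengths in m; the calibration is good to about 2 mm. A picture is of the moment at which its call begins: read the wrist's pose just before it. get_calibration takes no time and is no camera call; for the wrist camera it gives the pose at the moment of the call.
- env.sign_off(): hands the job in, once; it reports no verdict.
Trained networks look in the newest picture that a camera, given by its name, has taken for a name from the list of things; names that differ only in an ending like _2 or _b are one class to them, and where a whole thing is asked for, a point or a joint stands for the part that bears it (a point fixed in the world has none). Each returns a list of dicts, best first, with "confidence" (0 to 1); they miss things now and then, are a little off and sometimes report something else, mostly with a low value. They report only what shows in the picture. A call takes as long as a camera call. They do not tell look-alikes from the thing itself.
- env.regions_of(camera, query): "region" (480x640 bool, what is visible of it) and "rect" ([left, top, right, bottom] in pixels, round what is visible of it).
The state is a dict: "time_s": time; "qpos": joint angles; "joint_velocities": joint speeds; "effort": joint torques, N m; "tool_pos": TCP position; "tool_rot": TCP orientation; "force": force on the tool from outside, world axes, zero at the start; "wrist_torque": the same for the moment, N m; "grip_width": finger opening in m.
Only numpy, scipy, OpenCV 4.12 (cv2) and the standard library are available. Lean on these libraries where they do the work, as an engineer would, in place of code of your own. Each camera call takes 0.05 s, during which the arm holds its last target. There are 200 camera calls.

## Working session

There is one attempt and no reset: what is moved stays moved. The work goes in short steps, Python scripts to look and compute and a tool call to move; the robot and the scene stay as the last step left them, time stands still between calls to the robot, and variables do not carry over. Pictures are saved under pics/ and viewed, about 12 in all and at most 16, crops included, and the job is handed in when it is done.

Besides the shell and the picture viewer there is one more tool, called after "Call:" as name(argument=value, ...) on one line, values as JSON. send_rows: Moves the arm, as the interface text tells. Its arguments: {"type":"object","properties":{"plan":{"type":"array"},"grip_force":{"type":"number"}},"required":["plan"]}

```bash
mkdir -p pics && ls && python3 - <<'E'
from cell import env
import cv2
o=env.get_obs();print(o['time_s'],o['tool_pos'],o['tool_rot'],env.grip_point_offset)
for n in('scene','top'):
    im=env.read_camera(n);cv2.imwrite(f'pics/{n}0.png',im[:,:,::-1]);c=env.get_calibration(n)
    print(n,c['fx'],c['cx'],c['cy'],c['extrinsics'])
E
```

```text
pics
0.0 [0.18001825 0.62398144 0.22143404] [-1.79887123e+02  6.41637061e-03  1.63913651e+02] 0.0187
scene 569.8566746265569 329.58382451943345 238.0663421197718 [[ 0.2425809   0.59009324 -0.77002888  1.64249643]
 [ 0.97002313 -0.1593824   0.18344585 -0.12205882]
 [-0.01447889 -0.79144628 -0.61106722  0.95358569]
 [ 0.          0.          0.          1.        ]]
top 434.02184615037925 314.37259954021704 239.2990959026019 [[-0.06343614 -0.97096417  0.23066087  0.26854052]
 [-0.99797633  0.06273    -0.01040136  0.13763532]
 [-0.00437001 -0.23085391 -0.97297861  1.18733221]
 [ 0.          0.          0.          1.        ]]
```

View pics/top0.png

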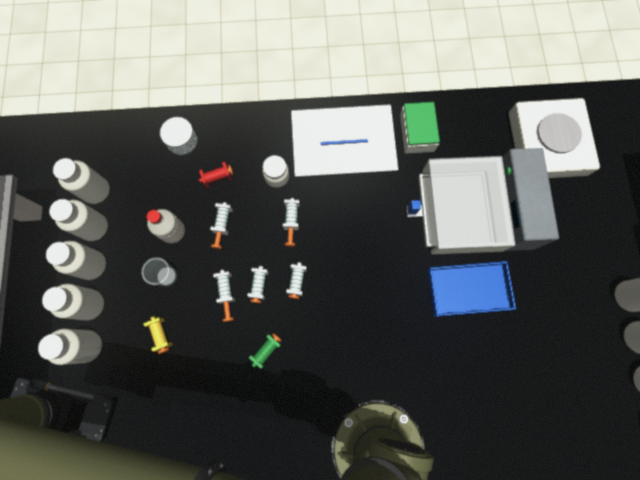

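View pics/scene0.png

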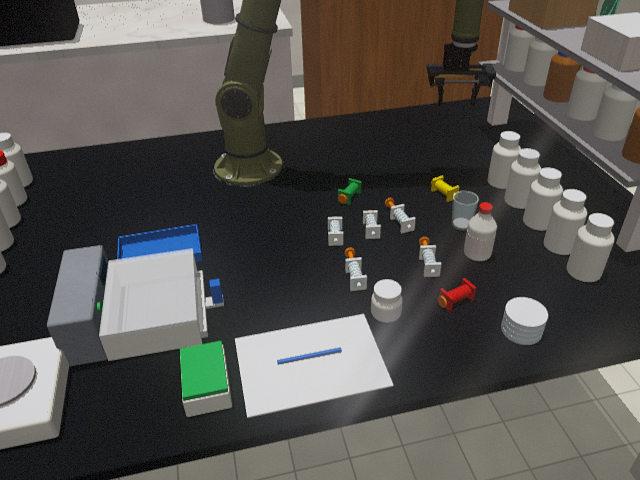

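```bash
cat > h.py <<'E'
from cell import env
import numpy as np, cv2
from scipy.spatial.transform import Rotation as R
def cal(n):
    c=env.get_calibration(n);return np.array([[c['fx'],0,c['cx']],[0,c['fy'],c['cy']],[0,0,1]]),np.array(c['extrinsics'])
def ray(C,uv,z):
    K,T=C;uv=np.atleast_2d(uv).astype(float);d=np.c_[uv,np.ones(len(uv))]@np.linalg.inv(K).T@T[:3,:3].T
    s=(z-T[2,3])/d[:,2];return T[:3,3]+d*s[:,None]
def proj(C,P):
    K,T=C;p=(np.atleast_2d(P)-T[:3,3])@T[:3,:3]@K.T;return p[:,:2]/p[:,2:]
def pose():
    o=env.get_obs();return np.array(o['tool_pos']),R.from_euler('xyz',o['tool_rot'],degrees=True)
E
python3 - <<'E'
from h import *
np.set_printoptions(precision=4,suppress=True)
p,r=pose();K,T=cal('wrist');print('wristcam in tool',r.inv().apply(T[:3,3]-p),(r.inv().as_matrix()@T[:3,:3]).tolist(),K[0,0])
im=env.read_camera('top');C=cal('top')
for q,z in(('s1_barrel',.02),('tray_floor',.01),('tub_floor',.03),('bottle_a',.04),('bottle_b',.07),('beaker',.05)):
    for d in env.regions_of('top',q):
        m=d['region'];v,u=np.nonzero(m);
        w=ray(C,np.c_[u,v],z)[:,:2];c=w.mean(0);ev,V=np.linalg.eigh(np.cov(w.T))
        print(q,round(d['confidence'],2),d['rect'],'c',c,'axis',V[:,1],'ext',np.ptp((w-c)@V[:,::-1],axis=0))
E
```

```text
wristcam in tool [ 0.0825 -0.0004 -0.1626] [[0.0007712484740930055, -0.9551090675123891, -0.2962533954765818], [0.9999990707366503, 0.001069658089046072, -0.0008451966674775402], [0.0011241448418179206, -0.29625246832251934, 0.9551090049367074]] 426.38773562080286
s1_barrel 0.62 [244.3, 268.2, 268.3, 301.7] c [0.4309 0.285 ] axis [-0.9803  0.1977] ext [0.0938 0.042 ]
s1_barrel 0.29 [217.5, 273.3, 235.1, 318.3] c [0.4176 0.3761] axis [-0.9927 -0.1205] ext [0.1345 0.0435]
tray_floor 0.68 [407.3, 176.6, 440.4, 246.6] c [ 0.6133 -0.1923] axis [-0.9998  0.0197] ext [0.2137 0.077 ]
tub_floor 0.75 [426.5, 261.8, 513.5, 315.9] c [ 0.3811 -0.2818] axis [-0.0158  0.9999] ext [0.2188 0.1289]
bottle_a 0.94 [144.2, 209.8, 186.2, 241.0] c [0.6055 0.5304] axis [0.6371 0.7708] ext [0.1205 0.0779]
bottle_a 0.69 [261.3, 155.7, 290.3, 188.5] c [0.7436 0.2231] axis [-0.9833 -0.1819] ext [0.0945 0.0678]
bottle_a 0.56 [284.0, 201.5, 298.8, 246.9] c [0.5998 0.1867] axis [-0.996   0.0897] ext [0.134  0.0415]
bottle_b 0.94 [144.2, 209.8, 186.2, 241.0] c [0.5967 0.5201] axis [0.6371 0.7708] ext [0.1174 0.0758]
bottle_b 0.69 [261.3, 155.7, 290.3, 188.5] c [0.7311 0.2208] axis [-0.9833 -0.1819] ext [0.0921 0.066 ]
bottle_b 0.56 [284.0, 201.5, 298.8, 246.9] c [0.5911 0.1854] axis [-0.996   0.0897] ext [0.1305 0.0404]
beaker 0.6 [143.2, 257.9, 175.8, 289.7] c [0.4756 0.5428] axis [0.4572 0.8893] ext [0.0956 0.0685]
```

```bash
cat >> h.py <<'E'
from scipy.optimize import minimize
def box(x0,x1,h):return np.array([[x,y,z] for x in(x0,x1) for y in(-h,h) for z in(-h,h)])
def cyl(x0,x1,r):
    a=np.linspace(0,2*np.pi,16,endpoint=False);return np.array([[x,r*np.cos(t),r*np.sin(t)] for x in(x0,x1) for t in a])
def parts(q):return [box(-.0375,-.0305,.02),box(.0305,.0375,.02),cyl(-.0375,.0375,.015),cyl(.0375,.0475,.004),cyl(-.0475-q,-.0375,.005),cyl(-.0475-q,-.0435-q,.014)]
def render(C,x,y,yaw,q,za,shape):
    m=np.zeros(shape,np.uint8);r=R.from_euler('z',yaw,degrees=True)
    for P in parts(q):
        uv=proj(C,r.apply(P)+[x,y,za]);cv2.fillConvexPoly(m,cv2.convexHull((uv*16).astype(np.int32).reshape(-1,1,2)),1,shift=4)
    return m
def fit(C,mask,x0,za=.02):
    """fit (x,y,yaw,q); x0=[x,y,yaw]; nozzle sense from both yaws"""
    best=None;mask=mask.astype(np.uint8)
    for q in(0,.04):
        for f in(0,180):
            s=lambda v:-(lambda m:(m&mask).sum()/max(1,(m|mask).sum()))(render(C,v[0],v[1],v[2]*100,q,za,mask.shape))
            a=np.array([x0[0],x0[1],(x0[2]+f)/100])
            for sc in(.02,.006):
                rr=minimize(s,a,method='Nelder-Mead',options=dict(initial_simplex=np.vstack([a]+[a+np.eye(3)[i]*[sc,sc,sc*6][i] for i in range(3)]),maxfev=120));a=rr.x
            if best is None or rr.fun<best[0]:best=(rr.fun,a[0],a[1],(a[2]*100+180)%360-180,q)
    return best
def sees(cam,near,im=None,rad=.07,za=.02):
    C=cal(cam)
    if im is None:im=env.read_camera(cam)
    b=(im.max(2)>85).astype(np.uint8);n,l,st,ce=cv2.connectedComponentsWithStats(b)
    out=[]
    for i in range(1,n):
        w=ray(C,ce[i],za)[0]
        if st[i,4]<60 or np.hypot(*(w[:2]-near[:2]))>rad:continue
        m=l==i;v,u=np.nonzero(m);W=ray(C,np.c_[u,v],za)[:,:2];c=W.mean(0);V=np.linalg.eigh(np.cov(W.T))[1][:,1]
        out.append(fit(C,m,[c[0],c[1],np.degrees(np.arctan2(V[1],V[0]))],za))
    return out
def rows(tx,ty,tz,yaw,open_,step=45):
    """print rows from the present pose to the target (tool down)"""
    p,r=pose();t=np.array([tx,ty,tz]);rt=R.from_euler('xyz',[180,0,yaw],degrees=True)
    rv=(r.inv()*rt).as_rotvec();n=max(1,int(np.ceil(max(np.linalg.norm(t-p)*1e3/step,np.linalg.norm(rv)/.145))))
    out=[];cp,cr=p,r
    for i in range(n):
        g=p+(t-p)*(i+1)/n;s=np.round(cr.inv().apply(g-cp)*1e3,0);k=np.round(rv/n,3)
        cp=cp+cr.apply(s/1e3);cr=cr*R.from_rotvec(k);out.append([open_]+[int(a) for a in s]+[float(a) for a in k])
    print(n,'rows; end err mm',np.round((cp-t)*1e3,1),'yaw',np.round(cr.as_euler('xyz',degrees=True),1));print(out)
E
python3 - <<'E'
from h import *
np.set_printoptions(precision=4,suppress=True)
im=cv2.imread('pics/top0.png')[:,:,::-1];C=cal('top')
for c in((223,222),(291,218),(224,290),(258,283),(297,279)):
    w=ray(C,c,.02)[0];print(c,w[:2],[np.round(x,3) for x in sees('top',w,im,.05)])
print('post top',ray(C,(415,208),.06),'tray corners',ray(C,[(424,172),(425,249),(512,245)],.07))
rows(.62,-.12,.24,90,87)
E
```

```text
(223, 222) [0.6113 0.3767] [array([ -0.874,   0.622,   0.382, -11.604,   0.04 ])]
(291, 218) [0.6106 0.1865] [array([-0.937,  0.622,  0.186, -5.565,  0.04 ])]
(224, 290) [0.421  0.3768] [array([-0.92 ,  0.429,  0.378,  6.497,  0.04 ])]
(258, 283) [0.434  0.2848] [array([ -0.946,   0.433,   0.286, -11.054,   0.   ])]
(297, 279) [0.4381 0.1791] [array([ -0.964,   0.437,   0.181, -13.06 ,   0.   ])]
post top [[ 0.6053 -0.1524  0.06  ]] tray corners [[ 0.7034 -0.1865  0.07  ]
 [ 0.4885 -0.1629  0.07  ]
 [ 0.4845 -0.3925  0.07  ]]
20 rows; end err mm [ 0.3  0.4 -0.4] yaw [180.    0.   89.4]
[[87, -31, -30, -1, -0.0, 0.0, 0.065], [87, -34, -27, -1, -0.0, 0.0, 0.065], [87, -35, -26, -1, -0.0, 0.0, 0.065], [87, -36, -23, 0, -0.0, 0.0, 0.065], [87, -38, -20, -1, -0.0, 0.0, 0.065], [87, -40, -18, -1, -0.0, 0.0, 0.065], [87, -40, -16, -1, -0.0, 0.0, 0.065], [87, -41, -13, -1, -0.0, 0.0, 0.065], [87, -42, -10, -1, -0.0, 0.0, 0.065], [87, -43, -7, -1, -0.0, 0.0, 0.065], [87, -43, -5, -1, -0.0, 0.0, 0.065], [87, -43, -1, 0, -0.0, 0.0, 0.065], [87, -43, 1, -1, -0.0, 0.0, 0.065], [87, -43, 3, -1, -0.0, 0.0, 0.065], [87, -43, 7, -1, -0.0, 0.0, 0.065], [87, -42, 9, -1, -0.0, 0.0, 0.065], [87, -42, 13, -1, -0.0, 0.0, 0.065], [87, -40, 14, -1, -0.0, 0.0, 0.065], [87, -40, 18, -1, -0.0, 0.0, 0.065], [87, -38, 20, 0, -0.0, 0.0, 0.065]]
```

Call:
send_rows(plan=[[87,-31,-30,-1,0,0,0.065],[87,-34,-27,-1,0,0,0.065],[87,-35,-26,-1,0,0,0.065],[87,-36,-23,0,0,0,0.065],[87,-38,-20,-1,0,0,0.065],[87,-40,-18,-1,0,0,0.065],[87,-40,-16,-1,0,0,0.065],[87,-41,-13,-1,0,0,0.065],[87,-42,-10,-1,0,0,0.065],[87,-43,-7,-1,0,0,0.065]])

```text
time_s: 1.45
tool_pos: [0.4009, 0.2507, 0.232]
tool_rot: [179.9, -0.0, 126.5]
force: [1.6, -0.3, -0.1]
grip_width: 0.087
```

Call:
send_rows(plan=[[87,-43,-5,-1,0,0,0.065],[87,-43,-1,0,0,0,0.065],[87,-43,1,-1,0,0,0.065],[87,-43,3,-1,0,0,0.065],[87,-43,7,-1,0,0,0.065],[87,-42,9,-1,0,0,0.065],[87,-42,13,-1,0,0,0.065],[87,-40,14,-1,0,0,0.065],[87,-40,18,-1,0,0,0.065],[87,-38,20,0,0,0,0.065],[87,0,0,0,0,0,0],[87,0,0,0,0,0,0]])

```text
time_s: 2.65
tool_pos: [0.6202, -0.1206, 0.2391]
tool_rot: [-179.9, 0.0, 89.3]
force: [-0.5, -0.0, -0.1]
grip_width: 0.087
```

```bash
python3 - <<'E'
from h import *
p,r=pose();print(p,r.as_euler('xyz',degrees=True),env.get_obs()['time_s'])
C=cal('wrist');im=env.read_camera('wrist');cv2.imwrite('pics/w1.png',im[:,:,::-1]);np.save('w1.npy',np.array([C[0],C[1][:3,:3],np.outer(C[1][:3,3],[1,0,0])]))
h=cv2.cvtColor(im,cv2.COLOR_RGB2HSV);b=cv2.inRange(h,(105,120,40),(130,255,255));n,l,st,ce=cv2.connectedComponentsWithStats(b)
for i in range(1,n):
    if st[i,4]>100:print(st[i],ce[i],ray(C,ce[i],.066)[0])
E
```

```text
[ 0.62020513 -0.12064076  0.23905694] [-1.79941988e+02  2.95306776e-02  8.93164783e+01] 2.65
[ 566    0   30  119 1423] [580.27477161  57.76598735] [ 0.80767921 -0.00642879  0.066     ]
[ 305  224   28   44 1148] [318.76655052 246.64285714] [ 0.61558988 -0.14877539  0.066     ]
[   3  259  159   91 9129] [ 91.31701172 293.33388104] [ 0.41992511 -0.18877236  0.066     ]
[154 410  25  41 533] [167.9587242  433.69230769] [ 0.4681997  -0.33608052  0.066     ]
```

View pics/w1.png

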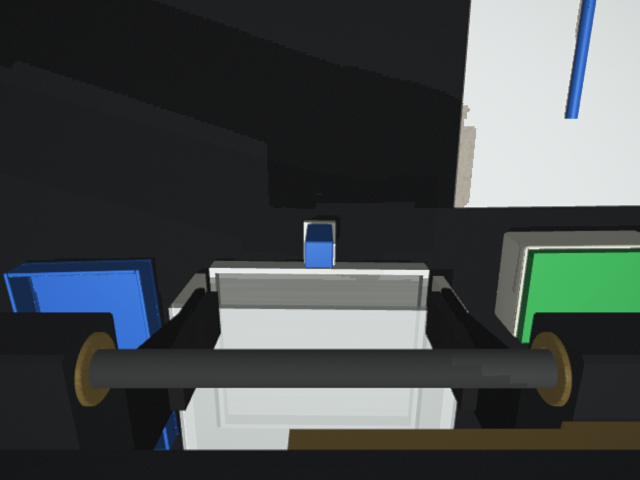

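```bash
python3 - <<'E'
from h import *
np.set_printoptions(precision=4,suppress=True)
C=cal('wrist');im=cv2.imread('pics/w1.png').astype(int).max(2)
print('col230',im[258:285,230],'col410',im[258:285,410]);print('row271',im[271,200:220],im[271,420:440])
cols=[c for c in range(225,415,5) if not 295<c<345]
for lo,hi,s in((260,273,1),(270,283,-1)):
    r=[]
    for c in cols:
        g=s*np.diff(im[lo:hi,c]);k=g.argmax();r.append(lo+k+.5)
    P=ray(C,np.c_[cols,r],.02)[:,:2];f=np.polyfit(P[:,0],P[:,1],1);print('edge',np.median(r),'slope deg',np.degrees(np.arctan(f[0])),'y at x=.615',np.polyval(f,.615))
print(ray(C,[(319.5,241.5),(319.5,267.5),(306,254.5),(333,254.5)],.066))
print('tray front corners',ray(C,[(209.5,271),(429,268)],.02))
rows(.616,-.155,.1,88.5,60)
E
```

```text
col230 [ 25  23  32  78  84  82  83  83  79  98 206 233 234 235 235 176 146 149
 150 147 130 124 126 125 126 126 128] col410 [ 36  34  26  25  42  77  84  84  84  83  79 108 228 236 234 234 224 166
 146 150 149 132 127 125 123 126 129]
row271 [ 24  23  24  24  23  26  23  20  50 151 230 235 233 234 234 234 234 235
 235 235] [235 235 235 235 235 235 236 237 219 115  37  23  24  23  25  25  24  22
  24  22]
edge 268.5 slope deg -1.1865389940763835 y at x=.615 -0.1837606739981727
edge 273.5 slope deg -1.2014280019673222 y at x=.615 -0.18903615797807488
[[ 0.6164 -0.1425  0.066 ]
 [ 0.6161 -0.1654  0.066 ]
 [ 0.605  -0.1537  0.066 ]
 [ 0.6275 -0.1539  0.066 ]]
tray front corners [[ 0.51   -0.1855  0.02  ]
 [ 0.7203 -0.1843  0.02  ]]
4 rows; end err mm [-0.5  0.2  0.2] yaw [-180.    -0.    88.5]
[[60, -9, -1, 35, -0.0, -0.0, 0.004], [60, -9, -1, 35, -0.0, -0.0, 0.004], [60, -9, -1, 34, -0.0, -0.0, 0.004], [60, -9, -1, 35, -0.0, -0.0, 0.004]]
```

Call:
send_rows(plan=[[60,-11,-1,40,0,0,0.009],[60,-11,-1,40,0,0,0],[60,-11,-2,40,0,0,0],[60,0,0,40,0,0,0],[60,0,0,35,0,0,0],[60,0,0,18,0,0,0],[24,0,0,0,0,0,0],[20,0,0,0,0,0,0],[20,0,0,0,0,0,0],[20,0,0,0,0,0,0],[20,0,0,0,0,0,0]], grip_force=50)

```text
time_s: 3.8
tool_pos: [0.6167, -0.1526, 0.0279]
tool_rot: [179.9, -0.0, 88.9]
force: [-0.4, -0.8, 0.3]
grip_width: 0.028
```

Call:
send_rows(plan=[[20,0,0,0,0,0,0],[20,0,0,0,0,0,0],[20,5,0,0,0,0,0],[20,15,0,0,0,0,0],[20,25,0,0,0,0,0],[20,30,0,0,0,0,0],[20,30,0,0,0,0,0],[20,30,0,0,0,0,0],[20,30,0,0,0,0,0],[20,25,0,0,0,0,0],[20,17,0,0,0,0,0],[20,8,0,0,0,0,0]], grip_force=50)

```text
time_s: 5.0
tool_pos: [0.6204, 0.0635, 0.0273]
tool_rot: [179.9, 0.1, 89.0]
force: [-0.0, -6.0, 3.5]
grip_width: 0.0238
```

Call:
send_rows(plan=[[20,0,0,0,0,0,0],[50,0,0,0,0,0,0],[50,0,0,0,0,0,0],[50,0,0,-5,0,0,0],[60,0,0,-30,0,0,0],[60,0,0,-45,0,0,0],[60,0,0,-45,0,0,0],[60,0,0,-45,0,0,0],[60,0,0,-40,0,0,0],[60,0,0,0,0,0,0]])

```text
time_s: 6.0
tool_pos: [0.6231, 0.0621, 0.2435]
tool_rot: [179.4, -0.2, 88.9]
force: [0.3, -0.6, -0.5]
grip_width: 0.0597
```

```bash
python3 - <<'E'
from h import *
np.set_printoptions(precision=4,suppress=True)
print(*pose()[:1],env.get_obs()['time_s'])
im=env.read_camera('top');cv2.imwrite('pics/top1.png',im[:,:,::-1]);C=cal('top')
for c in((.622,.382),(.622,.186),(.429,.378),(.433,.286),(.437,.181)):
    print(c,[np.round(x,3) for x in sees('top',c,im,.06)])
im=env.read_camera('wrist');cv2.imwrite('pics/w2.png',im[:,:,::-1])
cv2.imwrite('pics/both.png',np.hstack([cv2.resize(cv2.imread('pics/top1.png')[120:340,180:580],(400,220)),]) )
E
```

```text
[0.6231 0.0621 0.2435] 6.0
(0.622, 0.382) [array([ -0.867,   0.622,   0.382, -11.13 ,   0.04 ])]
(0.622, 0.186) [array([-0.935,  0.622,  0.186, -5.559,  0.04 ])]
(0.429, 0.378) [array([-0.924,  0.43 ,  0.378,  7.287,  0.04 ])]
(0.433, 0.286) [array([ -0.939,   0.434,   0.285, -11.093,   0.   ])]
(0.437, 0.181) [array([ -0.96 ,   0.437,   0.181, -12.697,   0.   ])]
```

View pics/top1.png

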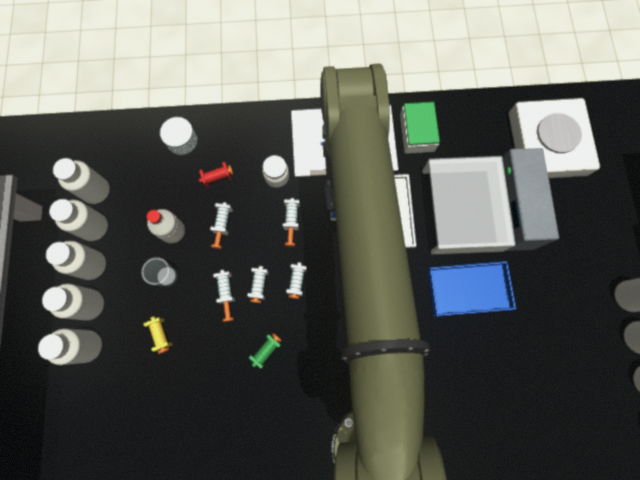

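View pics/w2.png

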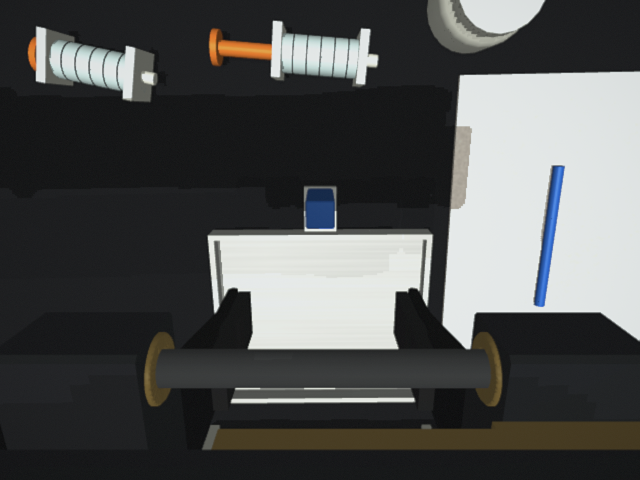

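```bash
python3 - <<'E'
from h import *
np.set_printoptions(precision=4,suppress=True)
C=cal('wrist');im=cv2.imread('pics/w2.png')[:,:,::-1]
for c in((.622,.186),(.437,.181)):print(c,[np.round(x,3) for x in sees('wrist',c,im,.06)])
g=im.astype(int).max(2)
cols=[c for c in range(225,420,5) if not 295<c<345]
r=[225+np.diff(g[225:242,c]).argmax()+.5 for c in cols]
print(r[::6]);P=ray(C,np.c_[cols,r],.02)[:,:2];f=np.polyfit(P[:,0],P[:,1],1);print('slope',np.degrees(np.arctan(f[0])),'y at .62',np.polyval(f,.62))
print(g[236,200:220],g[236,422:442]);print(ray(C,[(208,236),(432,236)],.02))
E
```

```text
(0.622, 0.186) [array([-0.948,  0.62 ,  0.185, -5.342,  0.04 ])]
(0.437, 0.181) [array([ -0.951,   0.435,   0.18 , -12.279,   0.   ])]
[np.float64(234.5), np.float64(234.5), np.float64(234.5), np.float64(234.5), np.float64(233.5)]
slope -0.8616700292896834 y at .62 0.031991021053806246
[ 32  32  33  32  32  31  35 102 221 232 231 230 230 230 229 230 230 230
 230 230] [229 229 228 228 229 228 228 229 230 231 148  63  34  33  33  34  35  34
  34  35]
[[0.5125 0.0324 0.02  ]
 [0.7209 0.0284 0.02  ]]
```

```bash
python3 - <<'E'
from h import *
rows(.620,.185,.08,174.7,60)
E
```

```text
11 rows; end err mm [ 0.3 -0.2 -0.3] yaw [1.799e+02 1.000e-01 1.746e+02]
[[60, 11, 0, 14, 0.0, 0.0, -0.136], [60, 11, 1, 15, 0.0, 0.0, -0.136], [60, 11, 3, 14, 0.0, 0.0, -0.136], [60, 10, 4, 14, 0.0, 0.0, -0.136], [60, 10, 6, 15, 0.0, 0.0, -0.136], [60, 9, 6, 14, 0.0, 0.0, -0.136], [60, 8, 8, 14, 0.0, 0.0, -0.136], [60, 6, 9, 15, 0.0, 0.0, -0.136], [60, 6, 10, 14, 0.0, 0.0, -0.136], [60, 4, 10, 14, 0.0, 0.0, -0.136], [60, 2, 11, 15, 0.0, 0.0, -0.136]]
```

Call:
send_rows(plan=[[60,11,0,14,0,0,-0.136],[60,11,1,15,0,0,-0.136],[60,11,3,14,0,0,-0.136],[60,10,4,14,0,0,-0.136],[60,10,6,15,0,0,-0.136],[60,9,6,14,0,0,-0.136],[60,8,8,14,0,0,-0.136],[60,6,9,15,0,0,-0.136],[60,6,10,14,0,0,-0.136],[60,4,10,14,0,0,-0.136],[60,2,11,15,0,0,-0.136]])

```text
time_s: 7.2
tool_pos: [0.6179, 0.1848, 0.0757]
tool_rot: [-179.9, -0.2, 174.9]
force: [0.4, -1.0, 0.2]
grip_width: 0.06
```

Call:
send_rows(plan=[[60,0,0,0,0,0,0],[60,0,0,30,0,0,0],[60,0,0,30,0,0,0],[60,0,0,12,0,0,0],[60,0,0,0,0,0,0],[25,0,0,0,0,0,0],[25,0,0,0,0,0,0],[25,0,0,0,0,0,0],[25,0,0,0,0,0,0],[25,0,0,0,0,0,0],[25,0,0,0,0,0,0]], grip_force=30)

```text
time_s: 8.3
tool_pos: [0.6201, 0.1853, 0.0073]
tool_rot: [179.9, 0.1, 174.6]
force: [-1.1, 1.0, 3.2]
grip_width: 0.0292
```

```bash
python3 - <<'E'
from h import *
C=cal('wrist');im=env.read_camera('wrist');cv2.imwrite('pics/w3.png',im[:,:,::-1])
p,r=pose();p=p.copy();print(p,env.get_obs()['grip_width'])
for c in((.622,.186),):print(c,[np.round(x,3) for x in sees('wrist',c,im,.06)])
E
```

```text
[0.62007368 0.18531244 0.00734847] 0.02937351245625862
(0.622, 0.186) [array([-2.7200e-01,  6.5300e-01,  2.3000e-01,  7.7793e+01,  4.0000e-02])]
```

View pics/w3.png

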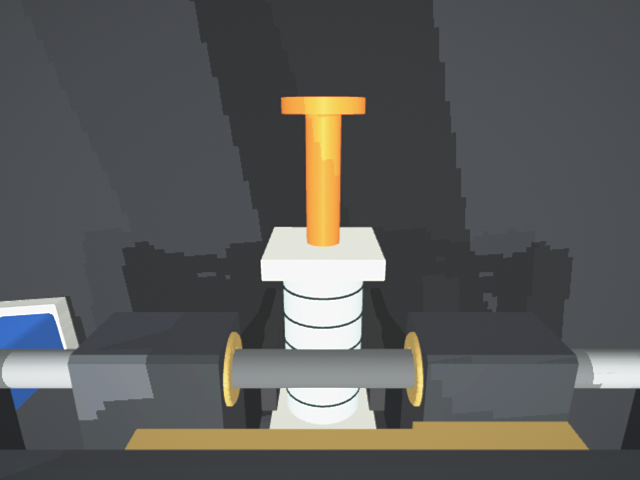

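Call:
send_rows(plan=[[25,0,0,-10,0,0,0],[25,0,0,-30,0,0,0],[25,0,0,-40,0,0,0],[25,0,0,-25,0,0,0]])

```text
time_s: 8.75
tool_pos: [0.6205, 0.1847, 0.1146]
tool_rot: [180.0, 0.1, 174.6]
force: [-0.1, 0.6, -1.6]
grip_width: 0.0294
```

```bash
python3 - <<'E'
from h import *
print(env.get_obs()['grip_width'])
rows(.675,-.0815,.10,89,25,35)
E
```

```text
0.029370795251677653
11 rows; end err mm [-0.4 -0.4 -0.5] yaw [179.9  -0.   88.9]
[[25, -7, -24, 1, 0.0, 0.0, 0.136], [25, -10, -22, 2, 0.0, 0.0, 0.136], [25, -14, -21, 1, 0.0, 0.0, 0.136], [25, -16, -19, 1, 0.0, 0.0, 0.136], [25, -18, -16, 2, 0.0, 0.0, 0.136], [25, -21, -14, 1, 0.0, 0.0, 0.136], [25, -22, -11, 1, 0.0, 0.0, 0.136], [25, -23, -8, 2, 0.0, 0.0, 0.136], [25, -24, -4, 1, 0.0, 0.0, 0.136], [25, -25, -2, 1, 0.0, 0.0, 0.136], [25, -25, 2, 2, 0.0, 0.0, 0.136]]
```

Call:
send_rows(plan=[[25,-7,-24,1,0,0,0.136],[25,-10,-22,2,0,0,0.136],[25,-14,-21,1,0,0,0.136],[25,-16,-19,1,0,0,0.136],[25,-18,-16,2,0,0,0.136],[25,-21,-14,1,0,0,0.136],[25,-22,-11,1,0,0,0.136],[25,-23,-8,2,0,0,0.136],[25,-24,-4,1,0,0,0.136],[25,-25,-2,1,0,0,0.136],[25,-25,2,2,0,0,0.136],[25,0,0,0,0,0,0]])

```text
time_s: 9.95
tool_pos: [0.6729, -0.0877, 0.0966]
tool_rot: [-180.0, 0.2, 88.4]
force: [0.5, -0.6, -2.0]
grip_width: 0.0292
```

```bash
cat >> h.py <<'E'
def orange(im,lo=60):
    b=cv2.inRange(cv2.cvtColor(im,cv2.COLOR_RGB2HSV),(8,190,120),(22,255,255));n,l,st,ce=cv2.connectedComponentsWithStats(b)
    return [(st[i,:4].tolist(),np.round(ce[i],1).tolist()) for i in range(1,n) if st[i,4]>lo]
E
python3 - <<'E'
from h import *
im=env.read_camera('wrist');cv2.imwrite('pics/w4.png',im[:,:,::-1])
o=env.get_obs();print(o['grip_width'],o['tool_pos'],o['tool_rot'])
print(orange(im),'ref',orange(cv2.imread('pics/w3.png')[:,:,::-1]))
E
```

```text
0.029723594490694033 [ 0.67303372 -0.08471413  0.09653743] [-1.79946522e+02  9.97607646e-02  8.87153080e+01]
[([300, 98, 53, 145], [324.8, 163.1])] ref []
```

Call:
send_rows(plan=[[25,1,1,30,0,0,0],[25,0,0,30,0,0,0],[25,0,0,15,0,0,0],[25,0,0,7,0,0,0],[25,0,0,0,0,0,0],[25,0,0,0,0,0,0]])

```text
time_s: 10.6
tool_pos: [0.6758, -0.0807, 0.0159]
tool_rot: [179.9, 0.0, 88.9]
force: [-0.4, -1.1, -1.4]
grip_width: 0.0293
```

Call:
send_rows(plan=[[25,0,0,2,0,0,0],[25,0,0,1,0,0,0],[25,0,0,0,0,0,0],[46,0,0,0,0,0,0],[46,0,0,0,0,0,0],[46,0,0,0,0,0,0],[46,0,0,-10,0,0,0],[46,0,0,-30,0,0,0],[46,0,0,-45,0,0,0],[46,0,0,-45,0,0,0],[46,0,0,0,0,0,0]])

```text
time_s: 11.7
tool_pos: [0.6791, -0.0822, 0.1502]
tool_rot: [179.3, 0.0, 88.9]
force: [0.2, -0.2, 0.6]
grip_width: 0.0461
```

```bash
python3 - <<'E'
from h import *
im=env.read_camera('wrist');cv2.imwrite('pics/w5.png',im[:,:,::-1]);print(orange(im))
it=env.read_camera('top');cv2.imwrite('pics/top2.png',it[:,:,::-1])
for c in((.622,.382),(.429,.378),(.433,.286),(.437,.181)):
    print(c,[np.round(x,3) for x in sees('top',c,it,.06)])
rows(.59,.2,.24,180,60)
E
```

```text
[([307, 102, 19, 78], [315.5, 139.3])]
(0.622, 0.382) [array([ -0.875,   0.622,   0.382, -12.064,   0.04 ])]
(0.429, 0.378) [array([-0.926,  0.43 ,  0.378,  7.353,  0.04 ])]
(0.433, 0.286) [array([ -0.938,   0.433,   0.286, -11.185,   0.   ])]
(0.437, 0.181) [array([ -0.966,   0.436,   0.182, -12.593,   0.   ])]
11 rows; end err mm [-0.1 -0.4 -0.4] yaw [ 180.     0.2 -179.7]
[[60, 25, -8, -9, 0.0, 0.0, -0.145], [60, 27, -5, -9, 0.0, 0.0, -0.145], [60, 26, 0, -8, 0.0, 0.0, -0.145], [60, 27, 3, -9, 0.0, 0.0, -0.145], [60, 26, 7, -9, 0.0, 0.0, -0.145], [60, 24, 11, -9, 0.0, 0.0, -0.145], [60, 23, 14, -8, 0.0, 0.0, -0.145], [60, 20, 17, -9, 0.0, 0.0, -0.145], [60, 18, 20, -9, 0.0, 0.0, -0.145], [60, 15, 22, -9, 0.0, 0.0, -0.145], [60, 11, 24, -8, 0.0, 0.0, -0.145]]
```

View pics/w5.png

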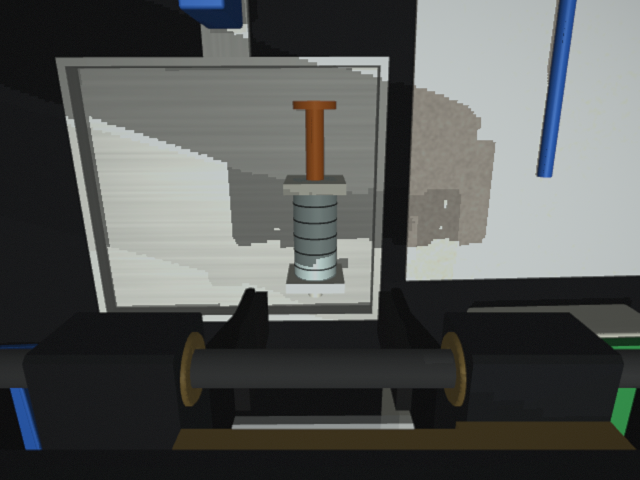

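```bash
python3 - <<'E'
from h import *
rows(.620,.375,.2,168.5,60)
E
```

```text
11 rows; end err mm [-0.  -0.4 -0.2] yaw [179.9   0.2 168.3]
[[60, 41, -6, -5, 0.0, 0.0, -0.126], [60, 42, 0, -5, 0.0, 0.0, -0.126], [60, 42, 4, -5, 0.0, 0.0, -0.126], [60, 40, 10, -5, 0.0, 0.0, -0.126], [60, 39, 15, -6, 0.0, 0.0, -0.126], [60, 37, 20, -5, 0.0, 0.0, -0.126], [60, 34, 24, -5, 0.0, 0.0, -0.126], [60, 31, 28, -5, 0.0, 0.0, -0.126], [60, 27, 32, -5, 0.0, 0.0, -0.126], [60, 23, 35, -5, 0.0, 0.0, -0.126], [60, 18, 37, -5, 0.0, 0.0, -0.126]]
```

Call:
send_rows(plan=[[60,41,-6,-5,0,0,-0.126],[60,42,0,-5,0,0,-0.126],[60,42,4,-5,0,0,-0.126],[60,40,10,-5,0,0,-0.126],[60,39,15,-6,0,0,-0.126],[60,37,20,-5,0,0,-0.126],[60,34,24,-5,0,0,-0.126],[60,31,28,-5,0,0,-0.126],[60,27,32,-5,0,0,-0.126],[60,23,35,-5,0,0,-0.126],[60,18,37,-5,0,0,-0.126],[60,0,0,0,0,0,0]])

```text
time_s: 13.0
tool_pos: [0.6146, 0.3843, 0.1955]
tool_rot: [179.8, -0.3, 169.1]
force: [-0.5, 0.9, 0.6]
grip_width: 0.0596
```

Call:
send_rows(plan=[[60,0,0,0,0,0,0],[60,0,0,0,0,0,0]])

```text
time_s: 13.2
tool_pos: [0.6193, 0.3728, 0.1963]
tool_rot: [-179.8, -0.0, 168.2]
force: [0.3, -0.6, -0.0]
grip_width: 0.0599
```

```bash
python3 - <<'E'
from h import *
C=cal('wrist');im=env.read_camera('wrist');cv2.imwrite('pics/w6.png',im[:,:,::-1])
o=env.get_obs();print(o['tool_pos'],o['tool_rot'])
for c in((.622,.382),(.43,.378),(.433,.286)):print(c,[np.round(x,3) for x in sees('wrist',c,im,.06)])
E
```

```text
[0.61967662 0.37232319 0.19665732] [-1.79870361e+02 -1.69532478e-02  1.68130169e+02]
(0.622, 0.382) [array([ -0.897,   0.623,   0.38 , -11.729,   0.04 ])]
(0.43, 0.378) [array([ -0.751,   0.448,   0.404, 111.926,   0.   ])]
(0.433, 0.286) [array([ -0.968,   0.434,   0.284, -10.838,   0.   ])]
```

Call:
send_rows(plan=[[60,-1,6,40,0,0,0],[60,0,0,45,0,0,0],[60,0,0,45,0,0,0],[60,0,0,40,0,0,0],[60,0,0,18,0,0,0],[60,0,0,0,0,0,0],[25,0,0,0,0,0,0],[25,0,0,0,0,0,0],[25,0,0,0,0,0,0],[25,0,0,0,0,0,0],[25,0,0,0,0,0,0]])

```text
time_s: 14.35
tool_pos: [0.6218, 0.3811, 0.0107]
tool_rot: [179.9, 0.1, 168.3]
force: [-0.4, 0.8, 4.4]
grip_width: 0.0296
```

Call:
send_rows(plan=[[25,0,0,-10,0,0,0],[25,0,0,-30,0,0,0],[25,0,0,-40,0,0,0],[25,0,0,-15,0,0,0],[25,0,0,0,0,0,0]])

```text
time_s: 14.85
tool_pos: [0.6232, 0.3815, 0.1084]
tool_rot: [179.7, 0.3, 168.3]
force: [-0.1, 0.4, -1.0]
grip_width: 0.0292
```

```bash
python3 - <<'E'
from h import *
im=env.read_camera('wrist');print(env.get_obs()['grip_width'],orange(im))
rows(.617,-.081,.10,89,25)
E
```

```text
0.02921958975760672 [([282, 111, 40, 128], [308.8, 165.1]), ([355, 111, 8, 15], [358.9, 117.9]), ([325, 127, 15, 112], [331.8, 182.2])]
11 rows; end err mm [ 0.5 -0.3 -0. ] yaw [ 1.799e+02 -1.000e-01  8.890e+01]
[[25, -8, -41, 0, 0.0, -0.0, 0.126], [25, -13, -40, 1, 0.0, -0.0, 0.126], [25, -18, -38, 0, 0.0, -0.0, 0.126], [25, -23, -35, 1, 0.0, -0.0, 0.126], [25, -27, -32, 0, 0.0, -0.0, 0.126], [25, -31, -29, 1, 0.0, -0.0, 0.126], [25, -34, -24, 0, 0.0, -0.0, 0.126], [25, -37, -20, 1, 0.0, -0.0, 0.126], [25, -39, -15, 0, 0.0, -0.0, 0.126], [25, -41, -11, 1, 0.0, -0.0, 0.126], [25, -42, -4, 0, 0.0, -0.0, 0.126]]
```

Call:
send_rows(plan=[[25,-8,-41,0,0,0,0.126],[25,-13,-40,1,0,0,0.126],[25,-18,-38,0,0,0,0.126],[25,-23,-35,1,0,0,0.126],[25,-27,-32,0,0,0,0.126],[25,-31,-29,1,0,0,0.126],[25,-34,-24,0,0,0,0.126],[25,-37,-20,1,0,0,0.126],[25,-39,-15,0,0,0,0.126],[25,-41,-11,1,0,0,0.126],[25,-42,-4,0,0,0,0.126],[25,0,0,0,0,0,0]])

```text
time_s: 16.1
tool_pos: [0.6141, -0.091, 0.0978]
tool_rot: [-179.8, 0.3, 88.2]
force: [-0.5, -1.3, -1.5]
grip_width: 0.0292
```

Call:
send_rows(plan=[[25,0,0,0,0,0,0],[25,0,0,0,0,0,0]])

```text
time_s: 16.3
tool_pos: [0.6161, -0.0799, 0.0978]
tool_rot: [-179.8, -0.0, 89.0]
force: [0.0, 0.1, -1.5]
grip_width: 0.0294
```

```bash
python3 - <<'E'
from h import *
im=env.read_camera('wrist');print(env.get_obs()['grip_width'],orange(im));cv2.imwrite('pics/w7.png',im[:,:,::-1])
rows(.617,-.081,.030,89,25)
E
```

```text
0.02951121405099128 [([419, 103, 44, 95], [435.1, 146.1]), ([289, 112, 71, 127], [323.1, 168.0])]
2 rows; end err mm [ 0.3 -0.4  0.2] yaw [-1.8e+02 -1.0e-01  8.9e+01]
[[25, -1, 0, 34, -0.001, -0.0, 0.001], [25, -1, 1, 34, -0.001, -0.0, 0.001]]
```

Call:
send_rows(plan=[[25,-1,1,30,0,0,0],[25,0,0,30,0,0,0],[25,0,0,15,0,0,0],[25,0,0,5,0,0,0],[25,0,0,2,0,0,0],[25,0,0,1,0,0,0],[25,0,0,0,0,0,0]])

```text
time_s: 17.05
tool_pos: [0.6189, -0.0826, 0.0177]
tool_rot: [179.9, -0.0, 88.9]
force: [-0.8, -1.5, -0.5]
grip_width: 0.0293
```

Call:
send_rows(plan=[[25,0,0,1,0,0,0],[25,0,0,1,0,0,0],[25,0,0,0,0,0,0]])

```text
time_s: 17.35
tool_pos: [0.6186, -0.0826, 0.0157]
tool_rot: [179.9, -0.0, 88.9]
force: [-1.8, -1.0, 4.6]
grip_width: 0.0294
```

Call:
send_rows(plan=[[46,0,0,0,0,0,0],[46,0,0,0,0,0,0],[46,0,0,0,0,0,0],[46,0,0,-10,0,0,0],[46,0,0,-30,0,0,0],[46,0,0,-45,0,0,0],[46,0,0,-45,0,0,0],[46,0,0,0,0,0,0]])

```text
time_s: 18.15
tool_pos: [0.6223, -0.084, 0.1522]
tool_rot: [179.3, -0.0, 88.9]
force: [0.2, -0.3, -0.9]
grip_width: 0.0465
```

```bash
python3 - <<'E'
from h import *
im=env.read_camera('wrist');cv2.imwrite('pics/w8.png',im[:,:,::-1]);print(orange(im))
it=env.read_camera('top')
for c in((.429,.378),(.433,.286),(.437,.181)):
    print(c,[np.round(x,3) for x in sees('top',c,it,.06)])
rows(.432,.37,.2,187,60)
E
```

```text
[([388, 97, 36, 78], [401.8, 132.4]), ([297, 109, 37, 68], [314.7, 139.3])]
(0.429, 0.378) [array([-0.922,  0.429,  0.378,  6.277,  0.04 ])]
(0.433, 0.286) [array([ -0.941,   0.433,   0.285, -10.82 ,   0.   ])]
(0.437, 0.181) [array([ -0.96 ,   0.437,   0.181, -12.695,   0.   ])]
12 rows; end err mm [ 0.  -0.1  0.1] yaw [ 180.     0.2 -172.8]
[[60, 37, -16, -4, 0.0, 0.0, -0.143], [60, 40, -11, -5, 0.0, 0.0, -0.143], [60, 40, -5, -4, 0.0, 0.0, -0.143], [60, 41, 1, -5, 0.0, 0.0, -0.143], [60, 40, 6, -4, 0.0, 0.0, -0.143], [60, 39, 13, -5, 0.0, 0.0, -0.143], [60, 37, 17, -4, 0.0, 0.0, -0.143], [60, 34, 23, -5, 0.0, 0.0, -0.143], [60, 30, 27, -4, 0.0, 0.0, -0.143], [60, 26, 32, -5, 0.0, 0.0, -0.143], [60, 22, 35, -4, 0.0, 0.0, -0.143], [60, 16, 37, -5, 0.0, 0.0, -0.143]]
```

Call:
send_rows(plan=[[60,37,-16,-4,0,0,-0.143],[60,40,-11,-5,0,0,-0.143],[60,40,-5,-4,0,0,-0.143],[60,41,1,-5,0,0,-0.143],[60,40,6,-4,0,0,-0.143],[60,39,13,-5,0,0,-0.143],[60,37,17,-4,0,0,-0.143],[60,34,23,-5,0,0,-0.143],[60,30,27,-4,0,0,-0.143],[60,26,32,-5,0,0,-0.143],[60,22,35,-4,0,0,-0.143],[60,16,37,-5,0,0,-0.143]])

```text
time_s: 19.45
tool_pos: [0.4293, 0.371, 0.1971]
tool_rot: [-179.9, -0.1, -172.4]
force: [0.3, 0.5, 0.5]
grip_width: 0.0602
```

Call:
send_rows(plan=[[60,0,0,0,0,0,0],[60,0,0,0,0,0,0],[60,0,0,0,0,0,0]])

```text
time_s: 19.75
tool_pos: [0.4315, 0.3684, 0.1974]
tool_rot: [-179.9, -0.1, -172.9]
force: [0.2, 0.8, 0.6]
grip_width: 0.0599
```

```bash
python3 - <<'E'
from h import *
C=cal('wrist');im=env.read_camera('wrist');cv2.imwrite('pics/w9.png',im[:,:,::-1])
o=env.get_obs();print(o['tool_pos'],o['tool_rot'])
f=sees('wrist',(.43,.378),im,.06);print(f)
for c in((.433,.286),):print(c,[np.round(x,3) for x in sees('wrist',c,im,.06)])
b=f[0];rows(b[1],b[2],.009,b[3]+180,60)
E
```

```text
[0.43180006 0.36819574 0.19771026] [-1.79911474e+02 -5.12900431e-02 -1.72941561e+02]
[(np.float64(-0.9381192421345385), np.float64(0.43006347549109913), np.float64(0.3767092874087177), np.float64(6.220026119417781), 0.04)]
(0.433, 0.286) [array([ -0.963,   0.435,   0.284, -10.748,   0.   ])]
5 rows; end err mm [-0.4  0.  -0.3] yaw [-179.9   -0.  -173.8]
[[60, 0, 2, 38, -0.0, -0.0, 0.003], [60, 0, 2, 37, -0.0, -0.0, 0.003], [60, 0, 1, 38, -0.0, -0.0, 0.003], [60, 0, 2, 38, -0.0, -0.0, 0.003], [60, 1, 2, 38, -0.0, -0.0, 0.003]]
```

Call:
send_rows(plan=[[60,0,2,40,0,0,0.003],[60,0,2,40,0,0,0.003],[60,0,2,40,0,0,0.003],[60,1,2,45,0,0,0.003],[60,0,0,24,0,0,0],[60,0,0,0,0,0,0],[25,0,0,0,0,0,0],[25,0,0,0,0,0,0],[25,0,0,0,0,0,0],[25,0,0,0,0,0,0],[25,0,0,0,0,0,0]])

```text
time_s: 20.9
tool_pos: [0.4298, 0.3782, 0.0106]
tool_rot: [179.9, 0.1, -173.5]
force: [-0.5, 0.6, 5.0]
grip_width: 0.0293
```

Call:
send_rows(plan=[[25,0,0,-10,0,0,0],[25,0,0,-30,0,0,0],[25,0,0,-40,0,0,0],[25,0,0,-15,0,0,0],[25,0,0,0,0,0,0]])

```text
time_s: 21.4
tool_pos: [0.4307, 0.3794, 0.1077]
tool_rot: [179.8, 0.3, -173.5]
force: [-0.4, 0.5, -1.1]
grip_width: 0.029
```

```bash
python3 - <<'E'
from h import *
im=env.read_camera('wrist');print(env.get_obs()['grip_width'],orange(im))
rows(.559,-.08,.10,89,25)
E
```

```text
0.029186904807398353 [([628, 0, 12, 11], [634.4, 4.6]), ([282, 87, 41, 150], [310.5, 180.3]), ([324, 87, 41, 150], [335.9, 185.1]), ([0, 141, 32, 26], [14.4, 152.9]), ([159, 154, 47, 26], [181.2, 168.3])]
12 rows; end err mm [-0.5  0.4 -0.2] yaw [ 1.799e+02 -1.000e-01  8.890e+01]
[[25, -6, -39, 0, 0.0, -0.0, 0.142], [25, -12, -38, 1, 0.0, -0.0, 0.142], [25, -17, -36, 0, 0.0, -0.0, 0.142], [25, -22, -33, 1, 0.0, -0.0, 0.142], [25, -27, -29, 0, 0.0, -0.0, 0.142], [25, -30, -26, 0, 0.0, -0.0, 0.142], [25, -34, -21, 1, 0.0, -0.0, 0.142], [25, -36, -16, 0, 0.0, -0.0, 0.142], [25, -38, -11, 1, 0.0, -0.0, 0.142], [25, -40, -5, 0, 0.0, -0.0, 0.142], [25, -39, 0, 0, 0.0, -0.0, 0.142], [25, -39, 6, 1, 0.0, -0.0, 0.142]]
```

Call:
send_rows(plan=[[25,-6,-39,0,0,0,0.142],[25,-12,-38,1,0,0,0.142],[25,-17,-36,0,0,0,0.142],[25,-22,-33,1,0,0,0.142],[25,-27,-29,0,0,0,0.142],[25,-30,-26,0,0,0,0.142],[25,-34,-21,1,0,0,0.142],[25,-36,-16,0,0,0,0.142],[25,-38,-11,1,0,0,0.142],[25,-40,-5,0,0,0,0.142],[25,-39,0,0,0,0,0.142],[25,-39,6,1,0,0,0.142]])

```text
time_s: 22.65
tool_pos: [0.5569, -0.0814, 0.0976]
tool_rot: [-179.8, 0.0, 88.6]
force: [0.6, 0.7, -0.8]
grip_width: 0.0294
```

Call:
send_rows(plan=[[25,0,0,0,0,0,0],[25,0,0,0,0,0,0],[25,0,0,0,0,0,0]])

```text
time_s: 22.95
tool_pos: [0.5571, -0.0785, 0.0981]
tool_rot: [-179.8, -0.0, 89.0]
force: [-0.1, 0.6, -1.5]
grip_width: 0.0293
```

```bash
python3 - <<'E'
from h import *
im=env.read_camera('wrist');print(env.get_obs()['grip_width'],orange(im));cv2.imwrite('pics/w10.png',im[:,:,::-1])
rows(.559,-.08,.020,89,25)
E
```

```text
0.029391633489361337 [([289, 87, 73, 151], [324.0, 155.0]), ([525, 103, 34, 95], [541.5, 147.4]), ([561, 104, 18, 8], [569.5, 107.5]), ([422, 117, 44, 83], [438.3, 154.1])]
2 rows; end err mm [ 0.2 -0.2  0.4] yaw [-180.   -0.   89.]
[[25, -1, 1, 39, -0.001, -0.0, 0.001], [25, -1, 1, 39, -0.001, -0.0, 0.001]]
```

Grip unchanged (disc row 87). Lower as before.

Call:
send_rows(plan=[[25,-1,1,30,0,0,0],[25,-1,0,30,0,0,0],[25,0,0,15,0,0,0],[25,0,0,5,0,0,0],[25,0,0,2,0,0,0],[25,0,0,2,0,0,0],[25,0,0,1,0,0,0],[25,0,0,0,0,0,0]])

```text
time_s: 23.8
tool_pos: [0.5601, -0.0821, 0.0156]
tool_rot: [179.9, -0.0, 88.9]
force: [-0.3, -0.2, 1.6]
grip_width: 0.0293
```

Call:
send_rows(plan=[[25,0,0,1,0,0,0],[46,0,0,0,0,0,0],[46,0,0,0,0,0,0],[46,0,0,0,0,0,0],[46,0,0,-10,0,0,0],[46,0,0,-30,0,0,0],[46,0,0,-45,0,0,0],[46,0,0,-45,0,0,0],[46,0,0,-45,0,0,0],[46,0,0,0,0,0,0],[46,0,0,0,0,0,0]])

```text
time_s: 24.9
tool_pos: [0.5598, -0.0822, 0.1901]
tool_rot: [179.8, -0.1, 88.9]
force: [-0.2, 0.1, 0.1]
grip_width: 0.046
```

```bash
python3 - <<'E'
from h import *
im=env.read_camera('wrist');cv2.imwrite('pics/w11.png',im[:,:,::-1]);print(orange(im))
it=env.read_camera('top')
for c in((.433,.286),(.437,.181)):
    print(c,[np.round(x,3) for x in sees('top',c,it,.06)])
rows(.440,.178,.2,168,60)
E
```

```text
[([307, 100, 33, 70], [323.1, 132.0]), ([464, 100, 36, 69], [478.5, 131.4]), ([389, 110, 31, 60], [401.3, 137.5])]
(0.433, 0.286) [array([ -0.944,   0.434,   0.286, -11.308,   0.   ])]
(0.437, 0.181) [array([ -0.958,   0.436,   0.181, -12.725,   0.   ])]
10 rows; end err mm [-0.3  0.4 -0.1] yaw [-1.80e+02 -1.00e-01  1.68e+02]
[[60, 26, -12, -1, -0.0, -0.0, -0.138], [60, 27, -9, -1, -0.0, -0.0, -0.138], [60, 28, -5, -2, -0.0, -0.0, -0.138], [60, 29, -1, -1, -0.0, -0.0, -0.138], [60, 28, 3, -1, -0.0, -0.0, -0.138], [60, 28, 7, -1, -0.0, -0.0, -0.138], [60, 26, 11, -1, -0.0, -0.0, -0.138], [60, 25, 14, -2, -0.0, -0.0, -0.138], [60, 23, 17, -1, -0.0, -0.0, -0.138], [60, 20, 21, -1, -0.0, -0.0, -0.138]]
```

View pics/w11.png

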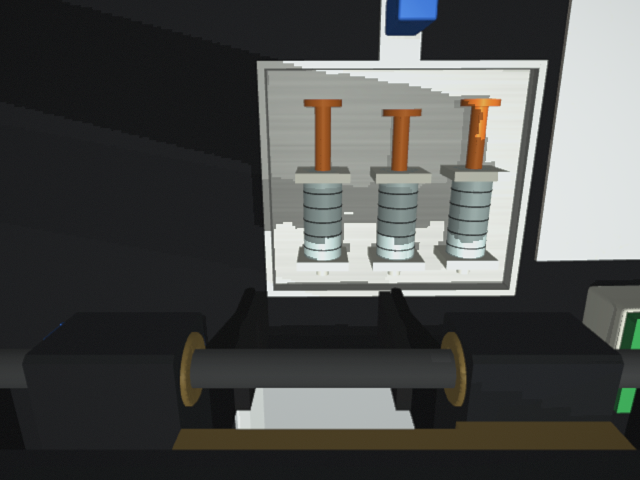

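Call:
send_rows(plan=[[60,26,-12,-1,0,0,-0.138],[60,27,-9,-1,0,0,-0.138],[60,28,-5,-2,0,0,-0.138],[60,29,-1,-1,0,0,-0.138],[60,28,3,-1,0,0,-0.138],[60,28,7,-1,0,0,-0.138],[60,26,11,-1,0,0,-0.138],[60,25,14,-2,0,0,-0.138],[60,23,17,-1,0,0,-0.138],[60,20,21,-1,0,0,-0.138],[60,0,0,0,0,0,0],[60,0,0,0,0,0,0]])

```text
time_s: 26.2
tool_pos: [0.4396, 0.1779, 0.1991]
tool_rot: [-179.9, -0.1, 168.0]
force: [-0.4, -0.3, -0.2]
grip_width: 0.0601
```

```bash
python3 - <<'E'
from h import *
C=cal('wrist');im=env.read_camera('wrist');cv2.imwrite('pics/w12.png',im[:,:,::-1])
o=env.get_obs();print(o['tool_pos'],o['tool_rot'])
f=sees('wrist',(.437,.181),im,.06);print(f)
for c in((.433,.286),):print(c,[np.round(x,3) for x in sees('wrist',c,im,.06)])
b=f[0];rows(b[1],b[2],.009,b[3]+180,60)
# plunger of the middle tray syringe before it was touched, from top0
Ct=cal('top');t=cv2.imread('pics/top0.png')[:,:,::-1];m=(t.max(2)>85).astype(np.uint8);n,l,_,_=cv2.connectedComponentsWithStats(m)
for u,v,x,y,a in((222,218,.622,.382,-11.6),(291,216,.621,.186,-5.5),(223,283,.43,.378,6.3)):
    k=(l==np.bincount(l[v-5:v+6,u-4:u+5].ravel())[1:].argmax()+1).astype(np.uint8);r=[]
    for q in np.arange(.025,.046,.004):
        g=minimize(lambda w:-(lambda s:(s&k).sum()/(s|k).sum())(render(Ct,w[0],w[1],w[2]*100,q,.02,k.shape)),[x,y,a/100],method='Nelder-Mead',options=dict(initial_simplex=np.array([[x,y,a/100],[x+.008,y,a/100],[x,y+.008,a/100],[x,y,a/100+.05]])));r.append((round(q,3),round(g.fun,3)))
    print(r)
E
```

```text
[0.44016193 0.17709131 0.19940307] [-1.79869007e+02 -6.15919265e-02  1.67887628e+02]
[(np.float64(-0.962843295638126), np.float64(0.4379275989094876), np.float64(0.1798847844526688), np.float64(-12.15465665003353), 0)]
(0.433, 0.286) []
5 rows; end err mm [-0.4  0.4  0.4] yaw [-1.799e+02 -1.000e-01  1.679e+02]
[[60, 1, 1, 38, -0.0, -0.0, 0.0], [60, 0, 0, 38, -0.0, -0.0, 0.0], [60, 1, 1, 38, -0.0, -0.0, 0.0], [60, 0, 0, 38, -0.0, -0.0, 0.0], [60, 1, 1, 38, -0.0, -0.0, 0.0]]
[(np.float64(0.025), np.float64(-0.862)), (np.float64(0.029), np.float64(-0.888)), (np.float64(0.033), np.float64(-0.917)), (np.float64(0.037), np.float64(-0.899)), (np.float64(0.041), np.float64(-0.866)), (np.float64(0.045), np.float64(-0.837))]
[(np.float64(0.025), np.float64(-0.845)), (np.float64(0.029), np.float64(-0.86)), (np.float64(0.033), np.float64(-0.894)), (np.float64(0.037), np.float64(-0.935)), (np.float64(0.041), np.float64(-0.928)), (np.float64(0.045), np.float64(-0.896))]
[(np.float64(0.025), np.float64(-0.834)), (np.float64(0.029), np.float64(-0.847)), (np.float64(0.033), np.float64(-0.864)), (np.float64(0.037), np.float64(-0.893)), (np.float64(0.041), np.float64(-0.932)), (np.float64(0.045), np.float64(-0.907))]
```

Call:
send_rows(plan=[[60,1,1,40,0,0,0],[60,1,1,40,0,0,0],[60,1,1,40,0,0,0],[60,0,0,45,0,0,0],[60,0,0,25,0,0,0],[60,0,0,0,0,0,0],[25,0,0,0,0,0,0],[25,0,0,0,0,0,0],[25,0,0,0,0,0,0],[25,0,0,0,0,0,0],[25,0,0,0,0,0,0]])

```text
time_s: 27.35
tool_pos: [0.4387, 0.182, 0.0114]
tool_rot: [179.9, 0.1, 168.0]
force: [0.0, -0.2, 3.5]
grip_width: 0.0294
```

Call:
send_rows(plan=[[25,0,0,-10,0,0,0],[25,0,0,-30,0,0,0],[25,0,0,-40,0,0,0],[25,0,0,-40,0,0,0],[25,0,0,-20,0,0,0],[25,0,0,0,0,0,0]])

```text
time_s: 27.95
tool_pos: [0.4403, 0.1828, 0.1545]
tool_rot: [179.7, 0.3, 168.0]
force: [1.0, 0.1, -1.8]
grip_width: 0.0288
```

```bash
python3 - <<'E'
from h import *
im=env.read_camera('wrist');print(env.get_obs()['grip_width'],orange(im))
# tub from the top picture
t=cv2.imread('pics/top0.png')[:,:,::-1];C=cal('top')
b=cv2.inRange(cv2.cvtColor(t,cv2.COLOR_RGB2HSV),(105,120,40),(130,255,255));n,l,st,ce=cv2.connectedComponentsWithStats(b)
i=max(range(1,n),key=lambda j:st[j,4] if j else 0);k=(l==i).astype(np.uint8)
def rn(w,x0=.064,y0=.105):
    P=R.from_euler('z',w[2]*100,degrees=True).apply(np.array([[sx*x0,sy*y0,z] for sx in(-1,1) for sy in(-1,1) for z in(0,.03)]))+[w[0],w[1],0]
    m=np.zeros(k.shape,np.uint8);cv2.fillConvexPoly(m,cv2.convexHull((proj(C,P)*16).astype(np.int32).reshape(-1,1,2)),1,shift=4);return m
a=np.array([.381,-.282,0]);g=minimize(lambda w:-(rn(w)&k).sum()/(rn(w)|k).sum(),a,method='Nelder-Mead',options=dict(initial_simplex=np.vstack([a,a+[.01,0,0],a+[0,.01,0],a+[0,0,.04]])))
print(g.fun,g.x)
rows(.50,-.09,.16,179,25)
E
```

```text
0.02911573612755881 [([287, 207, 26, 18], [295.6, 215.1]), ([330, 207, 31, 26], [349.2, 217.0])]
0.0 [ 0.59260494 -0.1211358  -0.7891358 ]
7 rows; end err mm [-0.3 -0.2 -0.3] yaw [179.9   0.2 178.8]
[[25, -17, -36, -1, 0.0, 0.0, -0.027], [25, -15, -37, -1, 0.0, 0.0, -0.027], [25, -15, -37, -2, 0.0, 0.0, -0.027], [25, -14, -37, -1, 0.0, 0.0, -0.027], [25, -12, -38, -1, 0.0, 0.0, -0.027], [25, -12, -38, -1, 0.0, 0.0, -0.027], [25, -10, -39, -1, 0.0, 0.0, -0.027]]<stdin>:10: RuntimeWarning: overflow encountered in scalar negative
```

Call:
send_rows(plan=[[25,-17,-36,0,0,0,-0.027],[25,-15,-37,0,0,0,-0.027],[25,-15,-37,0,0,0,-0.027],[25,-14,-37,0,0,0,-0.027],[25,-12,-38,0,0,0,-0.027],[25,-12,-38,0,0,0,-0.027],[25,-10,-39,0,0,0,-0.027]])

```text
time_s: 28.7
tool_pos: [0.4978, -0.0921, 0.1491]
tool_rot: [180.0, -0.1, 178.9]
force: [0.1, -0.4, -1.1]
grip_width: 0.0294
```

```bash
python3 - <<'E'
from h import *
im=env.read_camera('wrist');print(env.get_obs()['grip_width'],orange(im));cv2.imwrite('pics/w13.png',im[:,:,::-1])
t=cv2.imread('pics/top0.png')[:,:,::-1];C=cal('top')
b=cv2.inRange(cv2.cvtColor(t,cv2.COLOR_RGB2HSV),(105,120,40),(130,255,255));n,l,st,ce=cv2.connectedComponentsWithStats(b)
i=1+st[1:,4].argmax();k=(l==i).astype(np.uint8)
def rn(w,x0=.064,y0=.105):
    P=R.from_euler('z',w[2]*100,degrees=True).apply(np.array([[sx*x0,sy*y0,z] for sx in(-1,1) for sy in(-1,1) for z in(0,.03)]))+[w[0],w[1],0]
    m=np.zeros(k.shape,np.uint8);cv2.fillConvexPoly(m,cv2.convexHull((proj(C,P)*16).astype(np.int32).reshape(-1,1,2)),1,shift=4);return m
a=np.array([.381,-.282,0]);g=minimize(lambda w:-float((rn(w)&k).sum())/(rn(w)|k).sum(),a,method='Nelder-Mead',options=dict(initial_simplex=np.vstack([a,a+[.01,0,0],a+[0,.01,0],a+[0,0,.04]])))
print(g.fun,g.x)
rows(g.x[0],g.x[1]+.045,.16,180+g.x[2]*100,25)
E
```

```text
0.02894837235376643 [([286, 197, 75, 36], [323.0, 210.0]), ([453, 296, 9, 16], [457.4, 303.6]), ([395, 305, 59, 9], [422.8, 308.7])]
-0.9697685403873406 [ 0.38385984 -0.28701975  0.00444918]
5 rows; end err mm [-0.2 -0.1  0.3] yaw [-179.9   -0.  -179.5]
[[25, 22, -29, -2, -0.001, -0.0, -0.007], [25, 23, -29, -2, -0.001, -0.0, -0.007], [25, 22, -28, -2, -0.001, -0.0, -0.007], [25, 23, -29, -2, -0.001, -0.0, -0.007], [25, 23, -28, -2, -0.001, -0.0, -0.007]]
```

Call:
send_rows(plan=[[25,19,-40,0,0,0,-0.007],[25,19,-40,0,0,0,-0.007],[25,19,-40,0,0,0,-0.007],[25,19,-40,0,0,0,-0.007],[25,19,-40,0,0,0,0],[25,18,-40,0,0,0,0],[25,0,0,0,0,0,0],[25,0,0,0,0,0,0],[25,0,0,0,0,0,0]])

```text
time_s: 29.65
tool_pos: [0.3849, -0.3287, 0.1496]
tool_rot: [179.9, -0.1, -179.5]
force: [-0.3, 0.6, -0.1]
grip_width: 0.0294
```

```bash
python3 - <<'E'
from h import *
im=env.read_camera('wrist');print(env.get_obs()['grip_width'],orange(im));cv2.imwrite('pics/w14.png',im[:,:,::-1])
rows(.384,-.332,.030,180,25)
E
```

```text
0.028963737836859873 [([287, 198, 74, 24], [326.1, 206.0])]
3 rows; end err mm [ 0.2 -0.4 -0.2] yaw [ 1.799e+02 -1.000e-01 -1.800e+02]
[[25, 0, -1, 40, 0.0, -0.0, 0.003], [25, 1, -1, 40, 0.0, -0.0, 0.003], [25, 0, -2, 40, 0.0, -0.0, 0.003]]
```

View pics/w14.png

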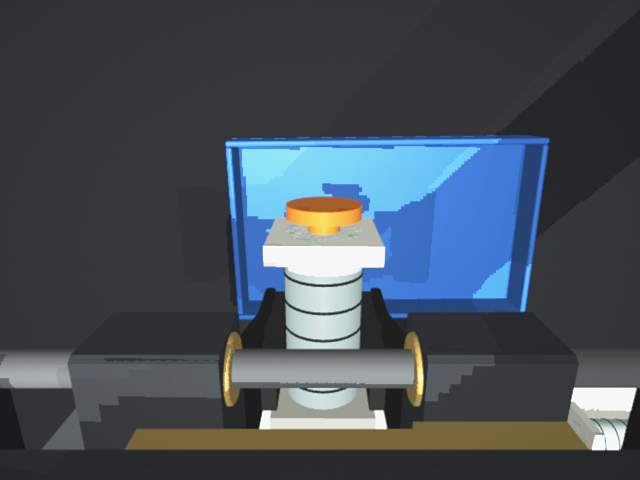

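Call:
send_rows(plan=[[25,1,-3,40,0,0,0],[25,0,0,40,0,0,0],[25,0,0,30,0,0,0],[25,0,0,14,0,0,0],[25,0,0,5,0,0,0],[25,0,0,3,0,0,0],[25,0,0,1,0,0,0],[25,0,0,0,0,0,0]])

```text
time_s: 30.5
tool_pos: [0.3849, -0.3336, 0.0187]
tool_rot: [-180.0, 0.1, -179.6]
force: [0.1, 0.5, -0.9]
grip_width: 0.0297
```

Call:
send_rows(plan=[[25,0,0,1,0,0,0],[25,0,0,1,0,0,0],[25,0,0,1,0,0,0],[25,0,0,0,0,0,0]])

```text
time_s: 30.9
tool_pos: [0.3843, -0.3333, 0.0154]
tool_rot: [180.0, 0.0, -179.6]
force: [-2.4, 2.6, 7.2]
grip_width: 0.0294
```

Call:
send_rows(plan=[[46,0,0,0,0,0,0],[46,0,0,0,0,0,0],[46,0,0,0,0,0,0],[46,0,0,-10,0,0,0],[46,0,0,-30,0,0,0],[46,0,0,-45,0,0,0],[46,0,0,-45,0,0,0],[46,0,0,-45,0,0,0],[46,0,0,0,0,0,0]])

```text
time_s: 31.8
tool_pos: [0.3865, -0.3362, 0.1956]
tool_rot: [-179.8, 0.6, -179.6]
force: [0.6, 0.3, -0.8]
grip_width: 0.0459
```

```bash
python3 - <<'E'
from h import *
im=env.read_camera('wrist');cv2.imwrite('pics/w15.png',im[:,:,::-1]);print(orange(im))
it=env.read_camera('top');cv2.imwrite('pics/top3.png',it[:,:,::-1])
for c in((.433,.286),):print(c,[np.round(x,3) for x in sees('top',c,it,.08)])
rows(.50,-.06,.2,180,60)
E
```

```text
[]
(0.433, 0.286) [array([ -0.946,   0.433,   0.286, -11.054,   0.   ])]
7 rows; end err mm [0.3 0.  0.3] yaw [ 180.     0.2 -180. ]
[[60, -17, 39, -1, 0.0, 0.0, 0.001], [60, -17, 39, -1, 0.0, 0.0, 0.001], [60, -16, 39, -2, 0.0, 0.0, 0.001], [60, -17, 39, -1, 0.0, 0.0, 0.001], [60, -17, 39, -1, 0.0, 0.0, 0.001], [60, -16, 39, -1, 0.0, 0.0, 0.001], [60, -17, 39, -2, 0.0, 0.0, 0.001]]
```

View pics/w15.png

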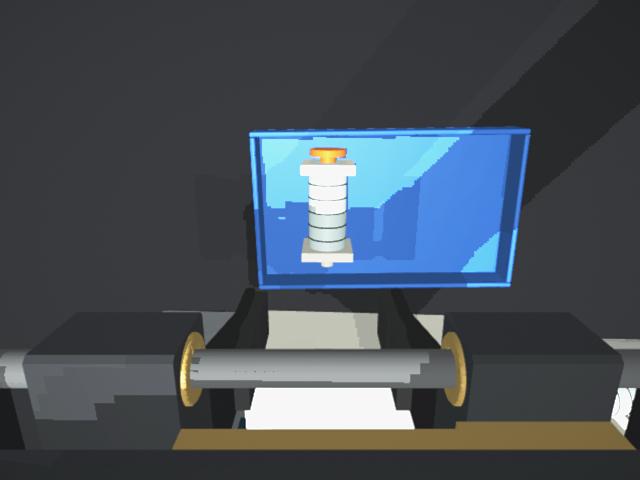

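Call:
send_rows(plan=[[60,-17,40,0,0,0,0],[60,-17,40,0,0,0,0],[60,-17,40,0,0,0,0],[60,-17,40,0,0,0,0],[60,-17,40,0,0,0,0],[60,-17,40,0,0,0,0],[60,-12,40,0,0,0,0]])

```text
time_s: 32.6
tool_pos: [0.4953, -0.0508, 0.188]
tool_rot: [-180.0, -0.2, -179.6]
force: [0.1, -0.5, -0.3]
grip_width: 0.0598
```

```bash
python3 - <<'E'
from h import *
rows(.437,.279,.2,169,60)
E
```

```text
8 rows; end err mm [-0.5 -0.3 -0.1] yaw [-1.799e+02 -1.000e-01  1.689e+02]
[[60, 7, 41, -2, -0.0, -0.0, 0.025], [60, 8, 41, -1, -0.0, -0.0, 0.025], [60, 9, 41, -2, -0.0, -0.0, 0.025], [60, 10, 41, -1, -0.0, -0.0, 0.025], [60, 11, 40, -2, -0.0, -0.0, 0.025], [60, 12, 40, -1, -0.0, -0.0, 0.025], [60, 13, 40, -2, -0.0, -0.0, 0.025], [60, 15, 39, -1, -0.0, -0.0, 0.025]]
```

Call:
send_rows(plan=[[60,7,41,-1,0,0,0.025],[60,8,41,-1,0,0,0.025],[60,9,41,-1,0,0,0.025],[60,10,41,-1,0,0,0.025],[60,11,40,-1,0,0,0.025],[60,12,40,-1,0,0,0.025],[60,13,40,-1,0,0,0.025],[60,15,39,-1,0,0,0.025],[60,0,0,0,0,0,0],[60,0,0,0,0,0,0],[60,0,0,0,0,0,0]])

```text
time_s: 33.7
tool_pos: [0.4369, 0.2752, 0.1964]
tool_rot: [-179.9, -0.1, 168.9]
force: [0.9, 0.5, 0.7]
grip_width: 0.06
```

```bash
python3 - <<'E'
from h import *
C=cal('wrist');im=env.read_camera('wrist');cv2.imwrite('pics/w16.png',im[:,:,::-1])
o=env.get_obs();print(o['tool_pos'],o['tool_rot'])
f=sees('wrist',(.434,.285),im,.06);print(f)
b=f[0];rows(b[1],b[2],.009,b[3]+180,60)
E
```

```text
[0.437126   0.2750946  0.19670051] [-1.79903575e+02 -4.61072128e-02  1.68813556e+02]
[(np.float64(-0.04359104009708247), np.float64(0.33576817479828364), np.float64(0.4320068015970745), np.float64(-110.40147471864583), 0.04)]
12 rows; end err mm [ 0.2  0.3 -0.4] yaw [-1.80e+02  1.00e-01  6.98e+01]
[[60, 11, 11, 16, -0.0, 0.0, 0.144], [60, 12, 10, 15, -0.0, 0.0, 0.144], [60, 14, 7, 16, -0.0, 0.0, 0.144], [60, 14, 6, 16, -0.0, 0.0, 0.144], [60, 15, 4, 15, -0.0, 0.0, 0.144], [60, 16, 1, 16, -0.0, 0.0, 0.144], [60, 15, -1, 15, -0.0, 0.0, 0.144], [60, 16, -3, 16, -0.0, 0.0, 0.144], [60, 14, -6, 16, -0.0, 0.0, 0.144], [60, 14, -7, 15, -0.0, 0.0, 0.144], [60, 13, -9, 16, -0.0, 0.0, 0.144], [60, 11, -11, 16, -0.0, 0.0, 0.144]]
```

View pics/w16.png

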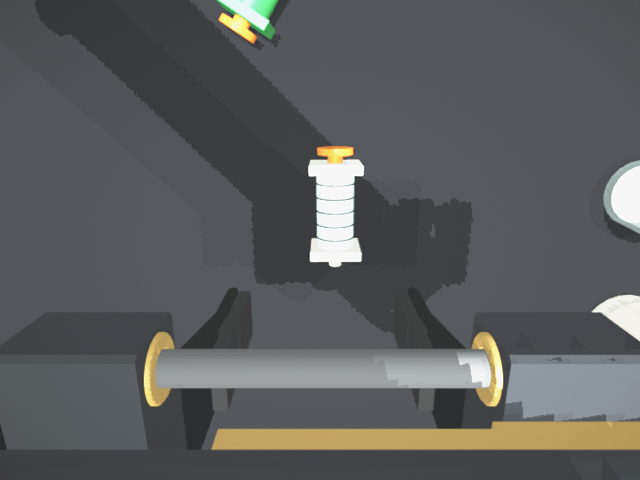

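```bash
sed -i 's/im.max(2)>85/im.max(2)>thr/; s/rad=.07,za=.02)/rad=.07,za=.02,thr=85)/' h.py && python3 - <<'E'
from h import *
im=cv2.imread('pics/w16.png')[:,:,::-1]
f=sees('wrist',(.434,.285),im,.06,thr=150);print(f)
b=f[0];rows(b[1],b[2],.009,b[3]+180,60)
E
```

```text
[(np.float64(-0.9681282988225741), np.float64(0.4344983908970437), np.float64(0.2847412396870555), np.float64(-10.513491347575268), 0)]
5 rows; end err mm [ 0.2 -0.3 -0.3] yaw [-179.9   -0.   169.4]
[[60, 1, 2, 38, -0.0, -0.0, -0.002], [60, 1, 2, 37, -0.0, -0.0, -0.002], [60, 1, 2, 38, -0.0, -0.0, -0.002], [60, 0, 1, 37, -0.0, -0.0, -0.002], [60, 1, 2, 38, -0.0, -0.0, -0.002]]
```

Call:
send_rows(plan=[[60,1,2,40,0,0,-0.005],[60,1,2,40,0,0,-0.005],[60,1,2,40,0,0,0],[60,0,2,45,0,0,0],[60,0,0,23,0,0,0],[60,0,0,0,0,0,0],[25,0,0,0,0,0,0],[25,0,0,0,0,0,0],[25,0,0,0,0,0,0],[25,0,0,0,0,0,0],[25,0,0,0,0,0,0]])

```text
time_s: 34.85
tool_pos: [0.4359, 0.2857, 0.0104]
tool_rot: [179.9, 0.0, 169.5]
force: [-0.4, -0.5, 4.8]
grip_width: 0.0297
```

Call:
send_rows(plan=[[25,0,0,-10,0,0,0],[25,0,0,-30,0,0,0],[25,0,0,-40,0,0,0],[25,0,0,-35,0,0,0],[25,0,0,0,0,0,0]])

```text
time_s: 35.35
tool_pos: [0.4385, 0.2875, 0.1304]
tool_rot: [179.5, 0.3, 169.5]
force: [0.4, 0.4, -0.4]
grip_width: 0.0291
```

```bash
python3 - <<'E'
from h import *
im=env.read_camera('wrist');print(env.get_obs()['grip_width'],orange(im))
rows(.50,-.09,.13,180,25)
E
```

```text
0.029201733474659656 []
9 rows; end err mm [-0.2 -0.3 -0.3] yaw [-179.7    0.2  179.8]
[[25, -14, -40, 0, 0.001, 0.0, -0.02], [25, -14, -40, -1, 0.001, 0.0, -0.02], [25, -13, -40, 0, 0.001, 0.0, -0.02], [25, -12, -41, 0, 0.001, 0.0, -0.02], [25, -11, -41, -1, 0.001, 0.0, -0.02], [25, -11, -41, 0, 0.001, 0.0, -0.02], [25, -9, -42, 0, 0.001, 0.0, -0.02], [25, -9, -41, 0, 0.001, 0.0, -0.02], [25, -8, -42, 0, 0.001, 0.0, -0.02]]
```

Call:
send_rows(plan=[[25,-14,-40,0,0,0,-0.02],[25,-14,-40,-1,0,0,-0.02],[25,-13,-40,0,0,0,-0.02],[25,-12,-41,0,0,0,-0.02],[25,-11,-41,-1,0,0,-0.02],[25,-11,-41,0,0,0,-0.02],[25,-9,-42,0,0,0,-0.02],[25,-9,-41,0,0,0,-0.02],[25,-8,-42,0,0,0,-0.02],[25,0,0,0,0,0,0]])

```text
time_s: 36.4
tool_pos: [0.4972, -0.0987, 0.1259]
tool_rot: [-179.8, -0.1, 179.3]
force: [0.0, -0.2, -1.1]
grip_width: 0.0294
```

Call:
send_rows(plan=[[25,29,-38,0,0,0,0],[25,29,-38,0,0,0,0],[25,29,-38,0,0,0,0],[25,29,-38,0,0,0,0],[25,0,0,0,0,0,0],[25,0,0,0,0,0,0],[25,0,0,0,0,0,0]])

```text
time_s: 37.1
tool_pos: [0.3821, -0.2418, 0.126]
tool_rot: [180.0, -0.0, 179.9]
force: [-0.0, 0.1, -0.7]
grip_width: 0.029
```

```bash
python3 - <<'E'
from h import *
im=env.read_camera('wrist');print(env.get_obs()['grip_width'],orange(im));cv2.imwrite('pics/w17.png',im[:,:,::-1])
rows(.384,-.242,.020,180,25)
E
```

```text
0.02925340528367699 [([152, 169, 45, 9], [180.3, 171.4]), ([287, 194, 74, 24], [325.0, 201.9])]
3 rows; end err mm [0.3 0.3 0.1] yaw [180.  -0. 180.]
[[25, -1, 0, 35, 0.0, -0.0, -0.0], [25, 0, 0, 36, 0.0, -0.0, -0.0], [25, -1, 0, 35, 0.0, -0.0, -0.0]]
```

View pics/w17.png

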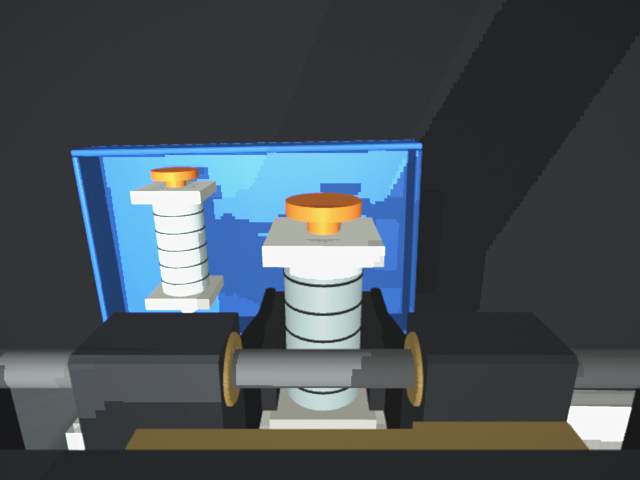

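Call:
send_rows(plan=[[25,-2,0,40,0,0,0],[25,0,0,35,0,0,0],[25,0,0,20,0,0,0],[25,0,0,8,0,0,0],[25,0,0,4,0,0,0],[25,0,0,2,0,0,0],[25,0,0,1,0,0,0],[25,0,0,0,0,0,0]])

```text
time_s: 37.95
tool_pos: [0.3847, -0.2433, 0.0173]
tool_rot: [180.0, 0.1, 179.9]
force: [0.3, -0.6, -1.2]
grip_width: 0.0296
```

Call:
send_rows(plan=[[25,0,0,1,0,0,0],[25,0,0,1,0,0,0],[25,0,0,1,0,0,0],[25,0,0,0,0,0,0]])

```text
time_s: 38.35
tool_pos: [0.3842, -0.2432, 0.0144]
tool_rot: [179.9, 0.0, 179.8]
force: [-1.5, 1.9, 8.8]
grip_width: 0.0291
```

Call:
send_rows(plan=[[46,0,0,0,0,0,0],[46,0,0,0,0,0,0],[46,0,0,0,0,0,0],[46,0,0,-10,0,0,0],[46,0,0,-30,0,0,0],[46,0,0,-45,0,0,0],[46,0,0,-45,0,0,0],[46,0,0,-45,0,0,0],[46,0,0,-40,0,0,0],[46,0,0,0,0,0,0]])

```text
time_s: 39.35
tool_pos: [0.3869, -0.2445, 0.2336]
tool_rot: [-180.0, 0.6, 179.8]
force: [0.5, -0.1, -0.9]
grip_width: 0.0461
```

```bash
python3 - <<'E'
from h import *
rows(.62,.085,.24,89,60)
E
```

```text
11 rows; end err mm [-0.3  0.1 -0.4] yaw [-179.8    0.    89.1]
[[60, -21, 30, 0, 0.001, 0.001, 0.144], [60, -17, 33, -1, 0.001, 0.001, 0.144], [60, -11, 34, 0, 0.001, 0.001, 0.144], [60, -7, 37, -1, 0.001, 0.001, 0.144], [60, -1, 36, 0, 0.001, 0.001, 0.144], [60, 4, 37, -1, 0.001, 0.001, 0.144], [60, 9, 35, -1, 0.001, 0.001, 0.144], [60, 14, 34, 0, 0.001, 0.001, 0.144], [60, 19, 32, -1, 0.001, 0.001, 0.144], [60, 23, 28, -1, 0.001, 0.001, 0.144], [60, 27, 25, 0, 0.001, 0.001, 0.144]]
```

Call:
send_rows(plan=[[60,-21,30,0,0,0,0.144],[60,-17,33,-1,0,0,0.144],[60,-11,34,0,0,0,0.144],[60,-7,37,-1,0,0,0.144],[60,-1,36,0,0,0,0.144],[60,4,37,-1,0,0,0.144],[60,9,35,-1,0,0,0.144],[60,14,34,0,0,0,0.144],[60,19,32,-1,0,0,0.144],[60,23,28,-1,0,0,0.144],[60,27,25,0,0,0,0.144],[60,0,0,0,0,0,0]])

```text
time_s: 40.55
tool_pos: [0.6177, 0.0929, 0.2317]
tool_rot: [-179.9, -0.0, 89.4]
force: [-0.4, 0.4, -0.1]
grip_width: 0.0601
```

Call:
send_rows(plan=[[60,0,0,0,0,0,0],[60,0,0,0,0,0,0]])

```text
time_s: 40.75
tool_pos: [0.6162, 0.0846, 0.2338]
tool_rot: [-179.9, 0.1, 89.0]
force: [-0.2, -0.2, -0.1]
grip_width: 0.0597
```

```bash
python3 - <<'E'
from h import *
np.set_printoptions(precision=4,suppress=True)
C=cal('wrist');im=env.read_camera('wrist');cv2.imwrite('pics/w18.png',im[:,:,::-1]);print(pose()[0],pose()[1].as_euler('xyz',degrees=True))
t=env.read_camera('scene');cv2.imwrite('pics/sc1.png',t[:,:,::-1])
h=cv2.cvtColor(im,cv2.COLOR_RGB2HSV);b=cv2.inRange(h,(105,120,40),(130,255,255));n,l,st,ce=cv2.connectedComponentsWithStats(b)
for i in range(1,n):
    if st[i,4]>100:print(st[i],ce[i],ray(C,ce[i],.066)[0])
E
```

```text
[0.6163 0.0844 0.2343] [-179.9671    0.0304   88.9855]
[ 544  192   29  121 1294] [558.0448 250.9359] [0.807  0.0513 0.066 ]
[ 315  214   29   43 1161] [328.4763 235.522 ] [0.6195 0.0674 0.066 ]
```

View pics/w18.png

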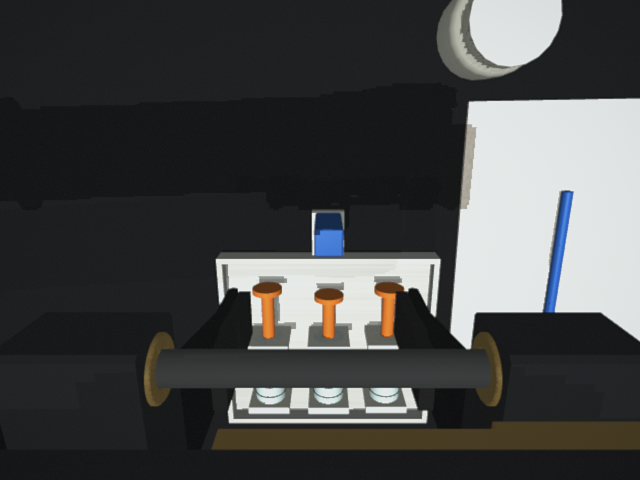

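Call:
send_rows(plan=[[60,-11,2,40,0,0,0],[60,-11,1,40,0,0,0],[60,0,1,40,0,0,0],[60,0,0,40,0,0,0],[60,0,0,35,0,0,0],[60,0,0,12,0,0,0],[60,0,0,0,0,0,0],[20,0,0,0,0,0,0],[20,0,0,0,0,0,0],[20,0,0,0,0,0,0],[20,0,0,0,0,0,0],[20,0,0,0,0,0,0]], grip_force=50)

```text
time_s: 42.05
tool_pos: [0.6207, 0.0645, 0.0282]
tool_rot: [179.9, -0.0, 89.1]
force: [-0.5, 0.5, -0.9]
grip_width: 0.0279
```

Call:
send_rows(plan=[[20,0,0,0,0,0,0],[20,0,0,0,0,0,0],[20,0,0,0,0,0,0]])

```text
time_s: 42.35
tool_pos: [0.6205, 0.0644, 0.0279]
tool_rot: [180.0, -0.0, 89.1]
force: [-0.5, 0.8, 3.3]
grip_width: 0.0236
```

Call:
send_rows(plan=[[20,-4,0,0,0,0,0],[20,-9,0,0,0,0,0],[20,-14,0,0,0,0,0],[20,-19,0,0,0,0,0],[20,-22,0,0,0,0,0],[20,-22,0,0,0,0,0],[20,-22,0,0,0,0,0],[20,-22,0,0,0,0,0],[20,-22,0,0,0,0,0],[20,-17,0,0,0,0,0],[20,-12,0,0,0,0,0],[20,-7,0,0,0,0,0]])

```text
time_s: 43.55
tool_pos: [0.6178, -0.1271, 0.0279]
tool_rot: [180.0, -0.1, 89.1]
force: [0.0, 7.2, 5.1]
grip_width: 0.0235
```

Call:
send_rows(plan=[[20,-5,0,0,0,0,0],[20,-5,0,0,0,0,0],[20,-4,0,0,0,0,0],[20,-3,0,0,0,0,0],[20,-2,0,0,0,0,0],[20,0,0,0,0,0,0]])

```text
time_s: 44.15
tool_pos: [0.6178, -0.1447, 0.0279]
tool_rot: [180.0, -0.1, 89.2]
force: [0.0, 5.6, 5.6]
grip_width: 0.0237
```

```bash
python3 - <<'E'
from h import *
im=env.read_camera('wrist');cv2.imwrite('pics/w19.png',im[:,:,::-1])
t=env.read_camera('top');cv2.imwrite('pics/top4.png',t[:,:,::-1]);print(pose()[0])
E
```

```text
[ 0.61785479 -0.14471606  0.02791892]
```

View pics/w19.png

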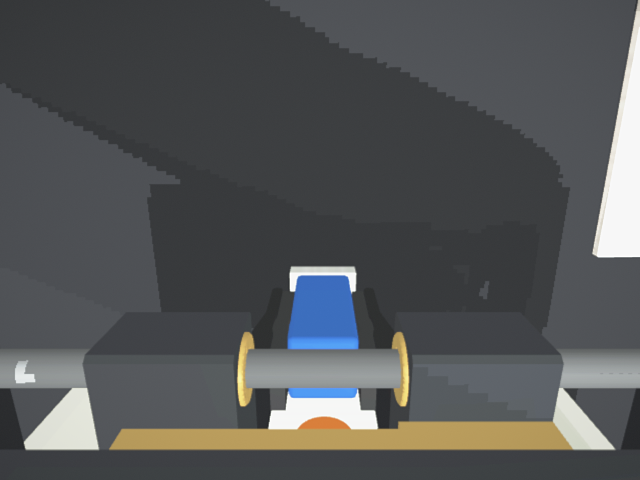

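Call:
send_rows(plan=[[20,-3,0,0,0,0,0],[20,-4,0,0,0,0,0],[20,-4,0,0,0,0,0],[20,-4,0,0,0,0,0],[20,-3,0,0,0,0,0],[20,-2,0,0,0,0,0],[20,0,0,0,0,0,0]])

```text
time_s: 44.95
tool_pos: [0.6176, -0.1647, 0.0279]
tool_rot: [180.0, -0.1, 89.2]
force: [-0.0, 6.0, 5.8]
grip_width: 0.0237
```

Call:
send_rows(plan=[[20,-2,0,0,0,0,0],[20,-2,0,0,0,0,0],[20,-2,0,0,0,0,0],[20,0,0,0,0,0,0]])

```text
time_s: 45.35
tool_pos: [0.6177, -0.1683, 0.0279]
tool_rot: [180.0, -0.3, 89.2]
force: [-0.2, 9.1, 7.7]
grip_width: 0.0238
```

Call:
send_rows(plan=[[20,-2,0,0,0,0,0],[20,-2,0,0,0,0,0],[20,0,0,0,0,0,0],[20,0,0,0,0,0,0]])

```text
time_s: 45.75
tool_pos: [0.6188, -0.1688, 0.0279]
tool_rot: [179.9, -0.5, 89.3]
force: [1.3, 15.6, 7.3]
grip_width: 0.0237
```

Call:
send_rows(plan=[[20,-2,0,0,0,0,0],[20,-2,0,0,0,0,0],[20,0,0,0,0,0,0],[20,0,0,0,0,0,0]])

```text
time_s: 46.15
tool_pos: [0.6193, -0.169, 0.0279]
tool_rot: [179.9, -0.8, 89.4]
force: [1.1, 20.2, 9.0]
grip_width: 0.0234
```

Call:
send_rows(plan=[[20,2,0,0,0,0,0],[20,3,0,0,0,0,0],[20,0,0,0,0,0,0]])

```text
time_s: 46.45
tool_pos: [0.6193, -0.1691, 0.0279]
tool_rot: [179.8, -0.4, 89.3]
force: [3.1, 11.8, 4.3]
grip_width: 0.0235
```

Call:
send_rows(plan=[[50,0,0,0,0,0,0],[50,0,0,0,0,0,0],[50,0,0,0,0,0,0],[50,0,0,-5,0,0,0],[60,0,0,-30,0,0,0],[60,10,0,-45,0,0,0],[60,20,0,-45,0,0,0],[60,20,0,-45,0,0,0],[60,0,0,-40,0,0,0],[60,0,0,0,0,0,0],[60,0,0,0,0,0,0]])

```text
time_s: 47.55
tool_pos: [0.6176, -0.1268, 0.2388]
tool_rot: [179.9, 0.0, 89.0]
force: [-0.4, -0.9, -0.7]
grip_width: 0.0601
```

```bash
python3 - <<'E'
from h import *
np.set_printoptions(precision=4,suppress=True)
C=cal('wrist');im=env.read_camera('wrist');cv2.imwrite('pics/w20.png',im[:,:,::-1]);print(pose()[0],pose()[1].as_euler('xyz',degrees=True))
b=cv2.inRange(cv2.cvtColor(im,cv2.COLOR_RGB2HSV),(105,120,40),(130,255,255));n,l,st,ce=cv2.connectedComponentsWithStats(b)
for i in range(1,n):
    if st[i,4]>100:print(st[i],ce[i],ray(C,ce[i],.066)[0])
E
```

```text
[ 0.6168 -0.1265  0.2371] [-179.9692    0.007    89.0196]
[ 569    0   28  110 1327] [582.0595  53.7687] [ 0.8073 -0.0108  0.066 ]
[ 311  235   29   44 1145] [325.0734 257.2769] [ 0.6185 -0.1642  0.066 ]
[   3  254  159   78 7717] [ 82.5487 282.8937] [ 0.4124 -0.1837  0.066 ]
```

View pics/w20.png

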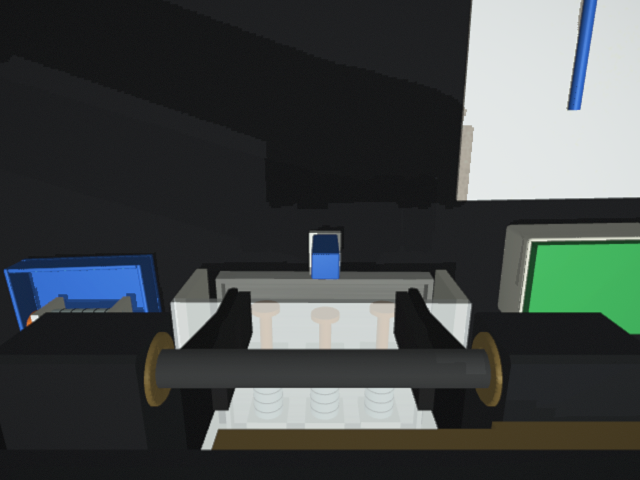

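```bash
python3 - <<'E'
import cv2,numpy as np
a=cv2.imread('pics/w20.png')[225:325,165:475];b=cv2.imread('pics/w1.png')[225:325,165:475]
f=lambda i:cv2.resize(cv2.convertScaleAbs(i,alpha=1.3),None,fx=2.5,fy=2.5,interpolation=cv2.INTER_CUBIC)
cv2.imwrite('pics/crop.png',np.vstack([f(a),f(b)]))
E
```

```text
(no output)
```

View pics/crop.png

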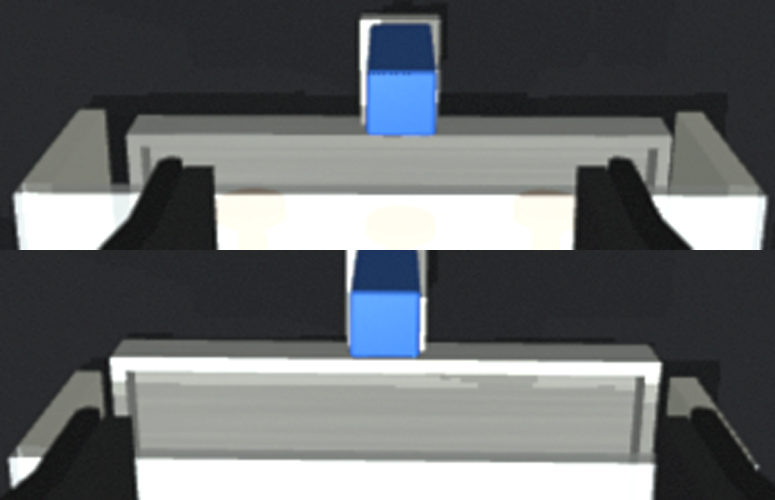

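Call:
send_rows(plan=[[60,-20,1,40,0,0,0],[60,-22,1,40,0,0,0],[60,0,0,40,0,0,0],[60,0,0,40,0,0,0],[60,0,0,35,0,0,0],[60,0,0,15,0,0,0],[60,0,0,0,0,0,0],[20,0,0,0,0,0,0],[20,0,0,0,0,0,0],[20,0,0,0,0,0,0],[20,0,0,0,0,0,0],[20,0,0,0,0,0,0]])

```text
time_s: 48.8
tool_pos: [0.6192, -0.1677, 0.0284]
tool_rot: [179.9, -0.0, 89.1]
force: [0.6, 0.3, 0.5]
grip_width: 0.028
```

Call:
send_rows(plan=[[20,0,0,0,0,0,0],[20,0,0,0,0,0,0],[20,0,0,0,0,0,0]])

```text
time_s: 49.1
tool_pos: [0.6193, -0.1676, 0.0281]
tool_rot: [179.9, -0.0, 89.1]
force: [0.0, 0.4, 2.9]
grip_width: 0.0237
```

Call:
send_rows(plan=[[20,3,0,0,0,0,0],[20,5,-1,0,0,0,0],[20,5,-1,0,0,0,0],[20,2,-1,0,0,0,0],[20,0,0,0,0,0,0],[20,0,0,0,0,0,0]])

```text
time_s: 49.7
tool_pos: [0.6161, -0.154, 0.0281]
tool_rot: [179.9, 0.1, 89.1]
force: [-0.2, -5.1, 3.9]
grip_width: 0.0236
```

Call:
send_rows(plan=[[20,-3,0,0,0,0,0],[20,-4,0,0,0,0,0],[20,-4,0,0,0,0,0],[20,-3,0,0,0,0,0],[20,-2,0,0,0,0,0],[20,-2,0,0,0,0,0],[20,0,0,0,0,0,0]])

```text
time_s: 50.4
tool_pos: [0.6171, -0.1639, 0.0281]
tool_rot: [180.0, -0.5, 89.3]
force: [-0.6, 8.0, 10.0]
grip_width: 0.0236
```

Call:
send_rows(plan=[[20,-2,0,0,0,0,0],[20,-1,0,0,0,0,0],[20,-1,0,0,0,0,0],[20,0,0,0,0,0,0]])

```text
time_s: 50.8
tool_pos: [0.6173, -0.1671, 0.0281]
tool_rot: [180.0, -0.6, 89.3]
force: [-0.3, 9.1, 8.9]
grip_width: 0.0236
```

Call:
send_rows(plan=[[20,-2,-1,0,0,0,0],[20,-2,0,0,0,0,0],[20,-1,0,0,0,0,0],[20,-1,0,0,0,0,0],[20,0,0,0,0,0,0]])

```text
time_s: 51.3
tool_pos: [0.6172, -0.1671, 0.0281]
tool_rot: [180.0, -1.0, 89.5]
force: [-1.8, 18.2, 12.0]
grip_width: 0.0239
```

Call:
send_rows(plan=[[20,-2,-1,0,0,0,0],[20,-1,0,0,0,0,0],[20,0,0,0,0,0,0],[20,0,0,0,0,0,0]])

```text
time_s: 51.7
tool_pos: [0.6176, -0.1674, 0.0281]
tool_rot: [179.9, -1.1, 89.6]
force: [2.1, 22.3, 11.2]
grip_width: 0.0232
```

Call:
send_rows(plan=[[20,3,0,0,0,0,0],[20,3,0,0,0,0,0],[20,3,-1,0,0,0,0],[20,0,-1,0,0,0,0],[20,0,0,0,0,0,0]])

```text
time_s: 52.2
tool_pos: [0.6157, -0.1665, 0.0281]
tool_rot: [179.7, -0.5, 89.4]
force: [7.7, 7.5, 3.3]
grip_width: 0.0238
```

Call:
send_rows(plan=[[20,2,1,0,0,0,0],[50,0,0,0,0,0,0],[50,0,0,0,0,0,0],[50,0,0,0,0,0,0],[50,0,0,-5,0,0,0],[60,0,0,-30,0,0,0],[60,13,0,-45,0,0,0],[60,13,0,-45,0,0,0],[60,13,0,-45,0,0,0],[60,0,0,-40,0,0,0],[60,0,0,0,0,0,0],[60,0,0,0,0,0,0]])

```text
time_s: 53.4
tool_pos: [0.6133, -0.1343, 0.2386]
tool_rot: [179.9, -0.0, 89.0]
force: [-0.2, 0.3, -0.1]
grip_width: 0.06
```

```bash
cat > m.py <<'E'
from h import *
np.set_printoptions(precision=4,suppress=True)
def meas(im):
    C=cal('wrist');print(pose()[0],pose()[1].as_euler('xyz',degrees=True))
    b=cv2.inRange(cv2.cvtColor(im,cv2.COLOR_RGB2HSV),(105,120,40),(130,255,255));n,l,st,ce=cv2.connectedComponentsWithStats(b)
    for i in range(1,n):
        if 500<st[i,4]<1500 and 250<ce[i][0]<400:
            s=st[i];print(s[:4],ce[i],'post',ray(C,ce[i],.066)[0]+[.0007,-.0051,0]);return s
im=env.read_camera('wrist');cv2.imwrite('pics/w21.png',im[:,:,::-1]);s=meas(im)
C=cal('wrist');g=im.astype(int).max(2);d=np.diff(g.astype(float),axis=0)
# tray front wall lower outer edge (z=0, dark bench -> grey)
for lo in(260,):
    for c in (230,250,270,290,350,370,390,410,425):
        col=g[258:300,c];k=np.argmax(np.diff(col)>18);print(c,258+k,col[k-1:k+14].tolist())
for r in(270,274): print(r,g[r,180:235].tolist(),g[r,420:470].tolist())
E
python3 m.py
```

```text
[ 0.6125 -0.134   0.237 ] [-179.9402   -0.0229   89.035 ]
[312 226  28  44] [325.7827 248.1827] post [ 0.6143 -0.1678  0.066 ]
230 263 [21, 29, 64, 81, 82, 82, 83, 82, 84, 104, 125, 129, 129, 129, 127]
250 263 [22, 33, 78, 84, 84, 83, 83, 82, 88, 126, 131, 130, 130, 131, 126]
270 263 [26, 41, 78, 84, 83, 84, 83, 84, 91, 142, 137, 131, 131, 130, 127]
290 263 [25, 39, 76, 84, 83, 84, 84, 84, 88, 124, 131, 131, 131, 130, 126]
350 262 [21, 27, 62, 79, 82, 83, 84, 83, 85, 106, 129, 133, 133, 133, 129]
370 262 [19, 27, 62, 80, 83, 83, 83, 82, 85, 106, 129, 133, 133, 132, 128]
390 262 [24, 32, 77, 83, 84, 84, 84, 82, 88, 130, 150, 138, 133, 132, 126]
410 262 [25, 41, 77, 83, 83, 84, 84, 82, 90, 143, 138, 133, 132, 132, 126]
425 262 [24, 40, 77, 82, 83, 84, 84, 82, 89, 143, 153, 153, 138, 131, 125]
270 [34, 34, 35, 34, 33, 34, 33, 36, 33, 35, 35, 34, 39, 72, 92, 96, 97, 97, 97, 97, 97, 97, 97, 97, 98, 99, 99, 99, 99, 100, 98, 55, 24, 24, 22, 25, 54, 79, 85, 85, 84, 84, 84, 84, 84, 83, 83, 84, 85, 84, 84, 85, 86, 86, 85] [141, 143, 143, 143, 143, 143, 143, 142, 143, 142, 142, 143, 143, 144, 143, 119, 63, 24, 22, 41, 84, 90, 89, 90, 91, 91, 94, 96, 96, 96, 97, 97, 97, 97, 97, 97, 80, 45, 24, 23, 32, 35, 35, 35, 34, 35, 34, 35, 33, 34]
274 [34, 35, 35, 33, 35, 34, 34, 33, 33, 41, 73, 93, 98, 97, 97, 98, 96, 97, 97, 97, 97, 98, 99, 99, 99, 99, 99, 99, 99, 99, 99, 69, 35, 20, 21, 37, 97, 125, 130, 130, 129, 129, 129, 129, 129, 129, 129, 129, 130, 129, 129, 129, 129, 129, 129] [132, 132, 132, 132, 132, 131, 123, 120, 121, 121, 129, 132, 133, 133, 132, 93, 44, 20, 27, 56, 85, 90, 90, 89, 90, 90, 89, 90, 91, 94, 96, 97, 96, 97, 97, 96, 97, 98, 97, 92, 70, 43, 33, 34, 34, 34, 34, 33, 33, 35]
```

```bash
python3 - <<'E'
from h import *
np.set_printoptions(precision=4,suppress=True)
C=cal('wrist');K,T=C
def py(uv,y):
    d=T[:3,:3]@np.linalg.inv(K)@[uv[0],uv[1],1];return T[:3,3]+d*(y-T[1,3])/d[1]
for r,(cl,cr) in {270:(211,439.3),274:(211.4,439)}.items():
    a,b=py((cl,r),-.1965),py((cr,r),-.1965);print('cheeks',a,b,'mid x',(a+b)[0]/2,'width',(b-a)[0])
t=ray(C,[(216,271.5),(436,270)],.02);print('tray',t,'mid',t.mean(0))
print('front bottom edge',ray(C,[(230,264.4),(250,264.2),(290,264.2),(350,263.5),(390,263.2),(425,263.1)],0))
im=cv2.imread('pics/w21.png').max(2).astype(int)
for c in(196,200,204,208,442,446,450):
    col=im[245:275,c];k=np.argmax(np.diff(col)>18);print('cheek foot',c,245+k,col[k-1:k+4],ray(C,(c,245+k+1),0)[0])
E
```

```text
cheeks [ 0.5052 -0.1965  0.024 ] [ 0.7179 -0.1965  0.0326] mid x 0.6115130501142603 width 0.2127124389772861
cheeks [ 0.5081 -0.1965  0.0342] [ 0.715  -0.1965  0.0425] mid x 0.6115768839366043 width 0.20693945277639914
tray [[ 0.5086 -0.1996  0.02  ]
 [ 0.7183 -0.2014  0.02  ]] mid [ 0.6135 -0.2005  0.02  ]
front bottom edge [[ 0.5178 -0.2     0.    ]
 [ 0.5378 -0.2001  0.    ]
 [ 0.5778 -0.2007  0.    ]
 [ 0.6377 -0.2009  0.    ]
 [ 0.6776 -0.2013  0.    ]
 [ 0.7125 -0.2017  0.    ]]
cheek foot 196 265 [34 39 61 85 96] [ 0.4837 -0.2012  0.    ]
cheek foot 200 261 [34 48 85 97 98] [ 0.4881 -0.197   0.    ]
cheek foot 204 260 [25 24 47 90 98] [ 0.4922 -0.196   0.    ]
cheek foot 208 260 [23 24 45 92 98] [ 0.4962 -0.196   0.    ]
cheek foot 442 261 [26 23 47 91 97] [ 0.7293 -0.2008  0.    ]
cheek foot 446 261 [24 23 47 91 98] [ 0.7333 -0.2009  0.    ]
cheek foot 450 261 [23 24 45 90 98] [ 0.7373 -0.2009  0.    ]
```

Call:
send_rows(plan=[[0,14,2,40,0,0,0],[0,0,0,40,0,0,0],[0,0,0,40,0,0,0],[0,0,0,40,0,0,0],[0,0,0,30,0,0,0],[0,0,0,10,0,0,0],[0,0,0,0,0,0,0],[0,0,0,0,0,0,0],[0,-5,0,0,0,0,0],[0,-5,0,0,0,0,0],[0,-4,0,0,0,0,0],[0,0,0,0,0,0,0]], grip_force=20)

```text
time_s: 54.65
tool_pos: [0.6154, -0.1351, 0.0383]
tool_rot: [179.9, 0.0, 89.0]
force: [-0.0, 0.1, -0.4]
grip_width: 0.0005
```

Call:
send_rows(plan=[[0,-4,0,0,0,0,0],[0,-3,0,0,0,0,0],[0,-3,0,0,0,0,0],[0,-2,0,0,0,0,0],[0,0,0,0,0,0,0]])

```text
time_s: 55.15
tool_pos: [0.6149, -0.1462, 0.0375]
tool_rot: [-180.0, 0.0, 89.0]
force: [-0.3, -0.5, -0.8]
grip_width: 0.001
```

Call:
send_rows(plan=[[0,-2,0,0,0,0,0],[0,-2,0,0,0,0,0],[0,-2,0,0,0,0,0],[0,-2,0,0,0,0,0],[0,-2,0,0,0,0,0],[0,0,0,0,0,0,0]])

```text
time_s: 55.75
tool_pos: [0.6176, -0.1484, 0.0377]
tool_rot: [179.8, -0.5, 89.4]
force: [4.0, 12.0, -0.4]
grip_width: 0.0006
```

Call:
send_rows(plan=[[0,-2,0,0,0,0,0],[0,-2,0,0,0,0,0],[0,-2,0,0,0,0,0],[0,0,0,0,0,0,0],[0,0,0,0,0,0,0]])

```text
time_s: 56.25
tool_pos: [0.6177, -0.1484, 0.0376]
tool_rot: [179.9, -0.9, 89.5]
force: [1.0, 19.1, 3.7]
grip_width: 0.0007
```

Firm against the stop; back off and re-measure.

Call:
send_rows(plan=[[0,8,0,0,0,0,0],[0,10,0,0,0,0,0],[0,12,0,0,0,0,0],[0,0,0,-40,0,0,0],[30,0,0,-45,0,0,0],[60,0,0,-45,0,0,0],[60,0,0,-45,0,0,0],[60,0,0,-25,0,0,0],[60,0,0,0,0,0,0],[60,0,0,0,0,0,0]])

```text
time_s: 57.25
tool_pos: [0.6151, -0.132, 0.2376]
tool_rot: [180.0, 0.0, 89.0]
force: [-0.2, 0.3, -0.5]
grip_width: 0.0404
```

```bash
cat > m2.py <<'E'
from h import *
np.set_printoptions(precision=4,suppress=True)
C=cal('wrist');im=env.read_camera('wrist');cv2.imwrite('pics/w22.png',im[:,:,::-1]);g=im.max(2).astype(float)
b=cv2.inRange(cv2.cvtColor(im,cv2.COLOR_RGB2HSV),(105,120,40),(130,255,255));n,l,st,ce=cv2.connectedComponentsWithStats(b)
i=[i for i in range(1,n) if 500<st[i,4]<1600 and 250<ce[i][0]<400][0];print('post',ray(C,ce[i],.066)[0]+[.0007,-.0051,0],pose()[0])
def foot(x,y):  # subpixel row of bench->grey edge near the expected ground point
    u,v=proj(C,[x,y,0])[0];u=int(round(u));r0=int(v)-12;col=g[r0:r0+24,u];k=np.argmax(np.diff(col)>15)
    t=(col[k]+col[min(k+4,23)])/2;j=np.argmax(col>max(t,50));f=j-1+(max(t,50)-col[j-1])/(col[j]-col[j-1]);return ray(C,(u,r0+f),0)[0][:2]
P=np.array([foot(x,-.2006) for x in np.r_[.525:.595:.01,.64:.705:.01]]);f=np.polyfit(P[:,0],P[:,1],1);print('tray',np.degrees(np.arctan(f[0])),np.polyval(f,.613),'resid',np.std(P[:,1]-np.polyval(f,P[:,0])))
Q=np.array([foot(x,-.1985-(x-.613)*.02) for x in(.491,.493,.495,.731,.733,.735)]);print(Q.tolist());f=np.polyfit(Q[:,0],Q[:,1],1);print('hood',np.degrees(np.arctan(f[0])),np.polyval(f,.613))
for z,y in((.002,-.1985),):
    for x in(.4985,.7275,.51,.72):
        u,v=proj(C,[x,y-(x-.613)*.02-.0012,z])[0];r=int(round(v))+2;print(x,int(u),r,g[r,int(u)-12:int(u)+12].astype(int).tolist())
E
python3 m2.py
```

```text
post [ 0.618  -0.1697  0.066 ] [ 0.6145 -0.1316  0.2364]
tray -1.073770379440659 -0.2021646558957325 resid 0.00010593748457094687
[[0.4907035292464137, -0.19694417126047808], [0.49268899606375305, -0.19709987820944058], [0.49467924701621657, -0.19721074517715786], [0.7306341985671039, -0.20209208803537249], [0.7326364366690339, -0.2021366175542907], [0.7346374491499219, -0.2021625414866957]]
hood -1.2048399170556523 -0.19961475473578125
0.4985 207 267 [41, 73, 95, 97, 97, 97, 97, 97, 97, 97, 97, 98, 100, 99, 56, 24, 22, 22, 22, 24, 23, 24, 21, 21]
0.7275 437 267 [50, 51, 51, 50, 50, 50, 42, 29, 23, 24, 22, 22, 22, 36, 85, 95, 97, 97, 98, 97, 97, 97, 98, 98]
0.51 218 267 [98, 100, 99, 56, 24, 22, 22, 22, 24, 23, 24, 21, 21, 21, 41, 74, 80, 80, 80, 80, 79, 79, 79, 79]
0.72 429 267 [63, 62, 54, 50, 50, 50, 50, 50, 50, 51, 51, 50, 50, 50, 42, 29, 23, 24, 22, 22, 22, 36, 85, 95]
```

Call:
send_rows(plan=[[60,-19,2,40,0,0,0],[60,-19,1,40,0,0,0],[60,0,0,40,0,0,0],[60,0,0,40,0,0,0],[60,0,0,35,0,0,0],[60,0,0,14,0,0,0],[60,0,0,0,0,0,0],[20,0,0,0,0,0,0],[20,0,0,0,0,0,0],[20,0,0,0,0,0,0],[20,0,0,0,0,0,0],[20,0,0,0,0,0,0]], grip_force=50)

```text
time_s: 58.5
tool_pos: [0.6181, -0.1697, 0.0293]
tool_rot: [179.9, -0.0, 89.1]
force: [0.2, 0.1, 0.0]
grip_width: 0.0277
```

Call:
send_rows(plan=[[20,0,0,0,0,0,0],[20,0,0,0,0,0,0],[20,3,0,0,0,0,0],[20,4,-1,0,0,0,0],[20,4,-1,0,0,0,0],[20,2,-1,0,0,0,0],[20,0,-1,0,0,0,0.006],[20,0,0,0,0,0,0]])

```text
time_s: 59.3
tool_pos: [0.6147, -0.1562, 0.029]
tool_rot: [179.9, -0.0, 88.8]
force: [1.7, -3.0, 3.0]
grip_width: 0.0235
```

Call:
send_rows(plan=[[20,-3,0,0,0,0,0],[20,-4,0,0,0,0,0],[20,-4,0,0,0,0,0],[20,-3,0,0,0,0,0],[20,-3,0,0,0,0,0],[20,-2,0,0,0,0,0],[20,-1,0,0,0,0,0],[20,0,0,0,0,0,0]])

```text
time_s: 60.1
tool_pos: [0.6149, -0.1695, 0.029]
tool_rot: [180.0, -0.5, 89.0]
force: [0.1, 8.1, 8.7]
grip_width: 0.0235
```

Call:
send_rows(plan=[[20,-2,1,0,0,0,0],[20,-1,0,0,0,0,0],[20,0,0,0,0,0,0],[20,3,0,0,0,0,0],[20,3,0,0,0,0,0],[20,0,0,0,0,0,0]])

```text
time_s: 60.7
tool_pos: [0.6149, -0.1697, 0.029]
tool_rot: [-180.0, -0.3, 88.9]
force: [0.1, 3.9, 7.4]
grip_width: 0.0238
```

Call:
send_rows(plan=[[50,0,0,0,0,0,0],[50,0,0,0,0,0,0],[50,0,0,0,0,0,0],[50,0,0,-5,0,0,0],[60,0,0,-30,0,0,0],[60,13,0,-45,0,0,0],[60,13,0,-45,0,0,0],[60,13,0,-45,0,0,0],[60,0,0,-40,0,0,0],[60,0,0,0,0,0,0],[60,0,0,0,0,0,0]])

```text
time_s: 61.8
tool_pos: [0.6156, -0.135, 0.2396]
tool_rot: [179.9, -0.0, 88.7]
force: [-0.2, 0.3, -0.4]
grip_width: 0.0602
```

```bash
python3 m2.py
```

```text
post [ 0.6149 -0.17    0.066 ] [ 0.6148 -0.1347  0.2381]
tray -1.167080179438286 -0.20222123418350071 resid 8.891972639608238e-05
[[0.49089099020991184, -0.19723465177383193], [0.4928929951214792, -0.19728295192768464], [0.49490001385202914, -0.19728366965232053], [0.7314678537440643, -0.202139809094372], [0.7334803722611692, -0.20227293748571706], [0.735487639613597, -0.20231781289300121]]
hood -1.185063145583929 -0.1997514445125945
0.4985 207 264 [42, 73, 94, 97, 97, 97, 97, 98, 98, 97, 97, 98, 99, 96, 53, 23, 22, 23, 23, 23, 19, 27, 60, 76]
0.7275 436 263 [50, 50, 50, 44, 28, 24, 23, 24, 26, 26, 24, 25, 23, 30, 70, 89, 96, 97, 97, 97, 97, 98, 97, 97]
0.51 218 264 [98, 99, 96, 53, 23, 22, 23, 23, 23, 19, 27, 60, 76, 79, 79, 79, 78, 79, 78, 79, 78, 78, 78, 78]
0.72 429 263 [50, 50, 50, 50, 51, 51, 49, 50, 50, 50, 44, 28, 24, 23, 24, 26, 26, 24, 25, 23, 30, 70, 89, 96]
```

```bash
python3 - <<'E'
from h import *
a=cv2.imread('pics/top0.png')[:,:,::-1].astype(int);b=env.read_camera('top').astype(int);d=np.abs(a-b).max(2)>40
for n,(x0,y0,x1,y1) in dict(jar=(255,148,298,195),bottle=(138,203,192,247),beaker=(136,252,182,294)).items():print(n,d[y0:y1,x0:x1].sum())
im=cv2.imread('pics/w22.png')
C=cal('wrist')
h=cv2.cvtColor(im,cv2.COLOR_BGR2HSV);m=cv2.inRange(h,(5,18,120),(22,255,255))&(np.arange(480)[:,None]<345).astype(np.uint8)*255
n,l,st,ce=cv2.connectedComponentsWithStats(m);print([(st[i].tolist()) for i in range(1,n) if st[i,4]>60])
s=env.read_camera('scene');k=cv2.inRange(cv2.cvtColor(s,cv2.COLOR_RGB2HSV),(8,150,110),(22,255,255));n,l,st,ce=cv2.connectedComponentsWithStats(k)
print([(st[i,4],ce[i].round().tolist()) for i in range(1,n) if st[i,4]>8 and 230>ce[i][0]])
for z,y in((.024,-.332),(.024,-.242)):print('tub expected',proj(cal('scene'),[.384-.0455,y,z]))
E
```

```text
jar 0
bottle 0
beaker 0
[[460, 125, 15, 66, 572], [251, 300, 26, 45, 538], [369, 301, 26, 44, 528], [310, 306, 27, 39, 462], [28, 308, 7, 16, 69]]
[]
tub expected [[141.37826073 237.95434719]]
tub expected [[175.47619915 232.68233871]]
```

```bash
python3 - <<'E'
from h import *
C=cal('top');im=env.read_camera('top');w=((im.min(2)>110)).astype(np.uint8)
w[:,:425]=0;w[:258]=0;w[320:]=0;w[:,520:]=0
n,l,st,ce=cv2.connectedComponentsWithStats(w)
for i in range(1,n):
    if st[i,4]>60:
        c=ray(C,ce[i],.024)[0];print(st[i],c,fit(C,l==i,[c[0],c[1],0],.024))
env.sign_off()
E
```

```text
[486 272  17  35 289] [ 0.37386286 -0.34211959  0.024     ] (np.float64(-0.5572815533980583), np.float64(0.38149349277489075), np.float64(-0.3381929764680584), np.float64(0.14884483847629326), 0)
the job is handed in; nothing more can be done
```

The job is handed in at about 62 s. The tray is fully home with the three filled syringes on it, and both empty syringes were put in the wash tub. I did not confirm the second tub syringe after releasing it.

**What I did:** Five syringes were present: three with plungers out (about 34 to 41 mm) and two pushed in. I drew the tray out by its post. The three filled syringes went on the tray at 58 mm spacing, and then the two empty ones went into the tub. After that I slid the loaded tray back against the stop. The first push left it about 3 mm off to one side. I re-seated it twice more with the post and one closed-finger push.

**Last checks that passed:**
- **Tray:** its front sits 2.5 mm behind the hood mouth, which matches fully home. Its yaw is -1.17° against the hood's -1.19°, and it is about 1 mm off centre sideways.
- **Filled syringes:** all three orange plungers showed side by side under the hood in an image taken after the final push. I saw them flat on the tray only before the push. One looked shorter than the others, but the first picture already showed it at about 34 mm, so I did not shift it.
- **Bystanders:** the jar, bottle and beaker showed no change in the top camera picture.

**Checks that failed or were incomplete:**
- **First empty syringe:** I saw it lying flat in the tub after release. The final top-camera fit on it was poor (0.56 overlap), though its position agreed to within about 6 mm.
- **Second empty syringe:** the final top-camera check did not find it, probably because the arm was in the way. I signed off in that same script, so I could not look again. Before release it was level over a free space in the tub and touched down with about 9 N.

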